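# Slide a tall insulator into a V-stop and bolt it in

## Robot

A 6-joint arm with a two-finger parallel gripper is mounted at the origin on the work surface. World frame = base frame: x ahead of the robot, y to its left, z up, the work surface at z = 0. Lengths are in m, angles in degrees, forces in N, time in s.
With the tool pointing down it reaches from about 0.375 to 0.9 m from the base axis. Payload 3.1 kg.
Tool frame: the origin (TCP) lies at the very end of the fingers, on their centre line; the grasp point (between the pads) lies 19 mm behind it (grip_point_offset is the distance from the TCP to the grasp point, in m); y points along the fingers, x is the direction in which the jaws open and shut, and the axes are right-handed (so a half turn about y gives the same grasp; the last joint's range is limited). The gripper opens to 87 mm and grips with 3 to 60 N. Pads are 19 mm wide; open, the fingers measure 117 mm over their backs; the gripper's body (75 mm by 190 mm) begins 51 mm behind the grasp point.
Start: joints at [63.856, 30.224, 82.088, -0, 67.689, -10.227], TCP at [0.171, 0.601, 0.223] pointing down, gripper open.
Joint ranges: [-176.69, 176.69], [-43.24, 126.21], [12.49, 139.97], [-82, 262], [0, 151.66], [-163.58, 163.58]. Speed limits (degrees/s): [159.86, 159.86, 180, 180, 180, 180].

## Interface

Orientations are given as a 3x3 rotation matrix whose columns are the frame's x, y, z axes.
In Python, from rig import * gives the robot as it stands.
- The arm moves only by the tool send_rows, never from a script. Its argument "moves" is text: rows parted by semicolons, each of 5 numbers parted by spaces: the finger opening in mm, from 0 to 87, then the shift along the tool's x, y, z in mm, then the turn about the tool's y in degrees. In form: fingers dx dy dz yaw; .... A call has 1 to 20 rows; each row shifts and turns the commanded pose from where the row before left it, along the tool's axes as they then stand; what a row does not reach is not made up. A row lasts 1/12 s, in which the tool goes at most 41.7 mm and 7.16 degrees, less where a joint would pass 70% of its speed; a pose out of reach is approached as far as the arm can. A call is refused whole if a number of a shift passes 41.7 or a number of a turn 7.16, either way. A call with a gripper value outside its range is refused whole. The fingers move at their own pace and stop on an object; the grip force is fixed at half the most. Time passes only in rows, so rows that do not move let the fingers close. It gives the time, the measured TCP pose, the force and the opening at its end, in the units of the state.
- read_state(): the state, without advancing time (a new reading comes with each control period).
- capture(name): name is "side" or "top"; returns a dict with "image" (384x512x3 uint8, blue, green, red), "z_map" (384x512 float32, m along the optical axis (not along the pixel's ray), 0 where there is no reading), "mtx" (3x3 intrinsics, pixels), "distortion" ([k1, k2, p1, p2, k3] as OpenCV has them; the pictures are not rectified), "origin" and "rotation" of the camera in the world. Camera axes: x right, y up, looking along -z (the intrinsics and any distortion apply to the point x, -y, -z); pixel columns grow to the right and rows downward; lengths in m; the calibration is good to about 2 mm. A picture is of the moment at which its call begins.
- hand_in(): hands the job in, once; it reports no verdict.
Trained networks look in a picture, given as the dict that the camera call returned (one of the last four; its "shot" number tells which), for a name from the list of things; names that differ only in an ending like _2 or _b are one class to them, and where a whole thing is asked for, a point or a joint stands for the part that bears it (a point fixed in the world has none). Each returns a list of dicts, best first, with "p" (0 to 1); they miss things now and then, are a little off and sometimes report something else, mostly with a low value. They report only what shows in the picture. A call takes as long as a camera call. They do not tell look-alikes from the thing itself.
- search_frame(picture, name): "bbox" ([left, top, right, bottom] in pixels, round what is visible of it).
- masks_of(picture, name): "region" (384x512 bool, what is visible of it) and "bbox" ([left, top, right, bottom] in pixels, round what is visible of it).
- mark_of(picture, name): "pixel" ([row, column] in pixels: a listed point, or the origin of a listed thing).
The state is a dict: "time_s": time; "joint_positions": joint angles; "qvel": joint speeds; "tau": joint torques, N m; "position": TCP position; "tcp_rot": TCP orientation; "force": force on the tool from outside, world axes, zero at the start; "moment": the same for the moment, N m; "opening": opening from 0.0 (shut) to 1.0 (fully open).
Only numpy, scipy, OpenCV 4.12 (cv2) and the standard library are available. Lean on these libraries where they do the work, as an engineer would, in place of code of your own. Each camera call takes 0.05 s, during which the arm holds its last target. There are 200 camera calls.

## Task

Slide the tall ribbed insulator across the bench into the steel V-stop until its foot rests against both faces of the V, pushing it gently and low on its foot so that it stays standing and never leaves the bench. Then push the stop's sliding bolt by its tab all the way in, across the front of the insulator. Do it all by pushing with the fingers, without gripping or lifting anything, leave everything else on the bench where it is, and finish with the hand clear.

Things in the scene. Friction and masses are not known exactly. Their poses are not given: they have to be found in the camera images.
- tall_insulator: Tall ribbed post insulator, terracotta brown, loose and upright; the two short ones are 75 mm high. 170 mm high: plain round foot 50 mm wide, 30 mm high, then a shank 38 mm wide to the top. 0.35 to 0.65 kg, centre of mass 70 to 80 mm up. Pushed above about 35 mm it tips; on the foot it slides with 2 to 5 N. Origin: centre of its underside, z up; it is round, its yaw means nothing.
- stop: V-stop fixed to the bench: two upright steel walls, 45 mm high, 62 long, 10 thick, forming a 90 degree V open to its -x (roughly to the robot). Origin on the bench, same as point seat; x points into the V, y left when looking in. Inner corner at x = +35 mm, ends of inner faces at x -9, y +-44 mm. On its left the bolt's guide block, 30 mm high, x -49 to -23, y +58 to +100 mm.
- seat (a point): Point on the bench where the insulator's axis (centre of its underside) is when it rests against both faces of the V; origin and axes are those of stop.
- bolt (a joint): The stop's slide bolt: 0 = drawn out, 0.09 m = fully in (end stop); grows to the stop's -y. 1.5 N of friction; stays where left. Round bar 10 mm thick along the stop's y, at x = -36 mm, 18 mm above the bench, free end at y = +58 mm minus the joint value. Fully in it crosses the mouth 6 mm in front of the seated insulator; it cannot pass one that stands out of the V.
- bolt_tab (a point): Centre of the outer (+y) face of the bolt's upright steel push tab, 30 mm above the bench, moving with the bolt; in the stop's frame x = -36 mm, y = +204 mm minus the joint value. The tab is a plate 30 mm along x, 8 mm thick along y, from 5 to 50 mm above the bench. Push it along the stop's -y. Axes as stop.
- short_insulator_1: Short post insulator of the same kind, 75 mm high, foot 44 mm in diameter, standing loose near the right of the way to the stop; leave it. Origin: centre of its underside.
- short_insulator_2: Second short post insulator, the same as the first, standing farther right; leave it. Origin: centre of its underside.
- busbar_1: Flat copper bar 220 x 30 x 6 mm lying on the left; leave it. Origin: centre of its underside, x along its length.
- busbar_2: Flat copper bar 170 x 30 x 6 mm lying on the left; leave it. Origin: centre of its underside, x along its length.
- screwdriver: Screwdriver lying on the right, about 200 mm long; leave it. Origin: centre of its underside, x towards its tip.
- drill: Cordless drill standing on its battery at the right, 215 mm high, battery 110 x 70 mm, drill body about 200 mm long with its bit; leave it. Origin: centre of its underside.
- bolt_bin: Small open plastic bin 120 x 100 x 50 mm on the left; leave it. Origin: centre of its underside.
Mind the look-alikes: they are no part of the job. Several things look just like the tall_insulator: the one meant starts farthest to the robot's right.

How it is judged (in metres and radians):
On the way, in this order (a step that is already met when the one before it is completed fails the run):
1. the tall insulator stands upright in the V-stop, against both faces (within 5 mm) (horizontal distance between tall_insulator and seat below 0.005 m and angle between tall_insulator's own z axis and vertical below 0.05 rad and height (world z) of tall_insulator below 0.004 m), for 0.2 s.
2. the bolt is pushed fully in (value of joint bolt above 0.082 m), for 0.2 s.
At the end, for the whole second after the job is handed in: The tall insulator stands upright (within 0.05 rad) and still on the bench with its axis within 5 mm of the seat point in the V, and the bolt is in to more than 82 of its 90 mm (all of step 1 and value of joint bolt above 0.082 m and linear speed of tall_insulator below 0.02 m/s); the robot touches nothing.
It fails at once if the tall insulator is rocked or tipped by more than 0.25 rad (angle between tall_insulator's own z axis and vertical above 0.25 rad).
It fails at once if the tall insulator is lifted (its underside's centre more than 10 mm above the bench) (height (world z) of tall_insulator above 0.01 m).
It fails at once if the tall insulator is gripped or pushed hard (over 35 N from the fingers) (contact force between the fingers and tall_insulator above 35 N).
It fails at once if the bolt is gripped or pushed hard (over 35 N from the fingers) (contact force between the fingers and bolt above 35 N).
It fails at once if another loose thing is moved by more than 20 mm (distance of any of short_insulator_1, short_insulator_2, busbar_1, busbar_2, screwdriver, drill, bolt_bin from where it was at the start of the episode above 0.02 m).
It also fails if it takes over 64 s, if anything falls off the work surface, if the arm or the gripper's body presses on something with over 40 N, if the wrist force passes 120 N, or if a joint passes its speed limit or range.

## Working session

There is one attempt and no reset: what is moved stays moved. The work goes in short steps, Python scripts to look and compute and a tool call to move; the robot and the scene stay as the last step left them, time stands still between calls to the robot, and variables do not carry over. Pictures are saved under pics/ and viewed, about 8 in all and at most 12, crops included, and the job is handed in when it is done.

Besides the shell and the picture viewer there is one more tool, called as name(argument=value, ...), one argument or row to a line, values as JSON. send_rows: Moves the arm, as the interface text tells. Its arguments: {"type":"object","properties":{"moves":{"type":"string"}},"required":["moves"]}

```bash
mkdir -p pics; cat > h.py <<'E'
from rig import *
import numpy as np, cv2
def pts(c):
    z=c["z_map"];h,w=z.shape
    u,v=np.meshgrid(np.arange(w),np.arange(h))
    p=cv2.undistortPoints(np.stack([u.ravel(),v.ravel()],1).astype(np.float64)[:,None],np.array(c["mtx"]),np.array(c["distortion"]))[:,0].reshape(h,w,2)
    P=np.stack([p[...,0]*z,-p[...,1]*z,-z],-1)
    W=P@np.array(c["rotation"]).T+np.array(c["origin"])
    W[z<=0]=np.nan
    return W
def proj(c,X):
    X=(np.atleast_2d(X)-np.array(c["origin"]))@np.array(c["rotation"]); X=X*[1,-1,-1]
    return cv2.projectPoints(X,np.zeros(3),np.zeros(3),np.array(c["mtx"]),np.array(c["distortion"]))[0][:,0]
E
python3 - <<'E'
from h import *
s=read_state(); print(s["time_s"],s["position"],np.round(s["tcp_rot"],3),s["opening"])
for n in("top","side"):
    c=capture(n); cv2.imwrite(f"pics/{n}0.png",c["image"]); W=pts(c)
    print(n,np.round(c["origin"],3))
    for k in("tall_insulator","stop","bolt_tab","short_insulator_1","bolt_bin"):
        for m in masks_of(c,k):
            Q=W[m["region"]]; Q=Q[~np.isnan(Q[:,0])]
            print(k,round(m["p"],2),np.round(m["bbox"]),len(Q),np.round(np.nanpercentile(Q,[3,50,97],axis=0),3).tolist() if len(Q) else "")
    for k in("seat","bolt_tab","stop"):
        for m in mark_of(c,k): 
            r,q=np.round(m["pixel"]).astype(int); print("mark",k,round(m["p"],2),m["pixel"],np.round(W[min(r,383),min(q,511)],3))
E
```

```text
0.0 [0.17105185 0.60037219 0.22156448] [[ 0.274 -0.001 -0.962]
 [ 0.962 -0.002  0.274]
 [-0.002 -1.     0.   ]] 1.000292615752309
top [ 0.47  -0.021  1.244]
tall_insulator 0.68 [214. 250. 233. 261.] 250 [[0.356, 0.072, 0.021], [0.379, 0.087, 0.149], [0.396, 0.109, 0.173]]
tall_insulator 0.6 [272. 226. 289. 242.] 177 [[0.421, -0.091, 0.028], [0.44, -0.072, 0.168], [0.458, -0.057, 0.174]]
tall_insulator 0.57 [300. 219. 320. 237.] 239 [[0.433, -0.182, 0.025], [0.454, -0.162, 0.149], [0.474, -0.148, 0.173]]
tall_insulator 0.57 [243. 223. 264. 239.] 218 [[0.428, -0.019, -0.002], [0.452, 0.001, 0.151], [0.474, 0.024, 0.173]]
stop 0.86 [235. 152. 308. 208.] 843 [[0.536, -0.17, 0.003], [0.627, -0.071, 0.011], [0.686, 0.046, 0.048]]
short_insulator_1 0.69 [357. 150. 379. 164.] 201 [[0.666, -0.376, 0.004], [0.681, -0.355, 0.055], [0.701, -0.342, 0.079]]
short_insulator_1 0.58 [343. 189. 361. 204.] 169 [[0.534, -0.323, 0.011], [0.55, -0.307, 0.057], [0.57, -0.294, 0.079]]
bolt_bin 0.67 [106. 146. 146. 195.] 1346 [[0.581, 0.358, 0.0], [0.647, 0.421, 0.008], [0.705, 0.47, 0.052]]
mark seat 0.71 [
[... 1054 characters left out ...]
 [332. 263. 347. 300.] 351 [[0.675, -0.384, 0.008], [0.687, -0.374, 0.058], [0.703, -0.351, 0.077]]
short_insulator_1 0.75 [267. 260. 286. 292.] 420 [[0.539, -0.337, 0.009], [0.552, -0.328, 0.048], [0.569, -0.31, 0.077]]
bolt_bin 0.82 [226. 114. 262. 144.] 816 [[0.582, 0.353, 0.0], [0.647, 0.395, 0.027], [0.712, 0.474, 0.05]]
bolt_bin 0.52 [232. 176. 248. 204.] 162 [[0.52, -0.02, 0.01], [0.539, 0.049, 0.023], [0.554, 0.056, 0.05]]
mark seat 0.56 [221.9, 279.8] [ 0.629 -0.113  0.001]
mark bolt_tab 0.55 [129.9, 244.1] [0.626 0.354 0.049]
mark bolt_tab 0.49 [184.1, 237.4] [0.539 0.053 0.028]
mark stop 0.8 [223.9, 282.2] [ 0.633 -0.121 -0.001]
mark stop 0.26 [227.8, 277.2] [ 0.614 -0.135  0.   ]
```

```bash
cat > fit.py <<'E'
from h import *
from scipy.optimize import least_squares
# heights-band point fits
C={n:capture(n) for n in("top","side")}
Q=[]
for n,c in C.items():
    W=pts(c).reshape(-1,3)
    k=(W[:,2]>.036)&(W[:,2]<.052)&(W[:,0]>.57)&(W[:,0]<.72)&(W[:,1]>-.19)&(W[:,1]<-.03)
    print(n,"wall",k.sum(),np.round(np.nanpercentile(W[k],[2,50,98],axis=0),3).tolist())
    np.save(f"w_{n}.npy",W[k])
    k=(W[:,2]>.035)&(W[:,2]<.056)&(W[:,0]>.5)&(W[:,0]<.58)&(W[:,1]>0)&(W[:,1]<.1)
    print(n,"tab",k.sum(),np.round(np.nanpercentile(W[k],[3,50,97],axis=0),4).tolist(),np.round(W[k].mean(0),4))
    for x,y in((.455,-.166),(.44,-.076),(.454,.001),(.379,.087)):
        d=np.hypot(W[:,0]-x,W[:,1]-y)<.035
        for lo,hi,R in((.004,.028,.025),(.04,.165,.019),(.167,.18,0)):
            P=W[d&(W[:,2]>lo)&(W[:,2]<hi)]
            if len(P)<10: continue
            if R:
                r=least_squares(lambda q:np.hypot(P[:,0]-q[0],P[:,1]-q[1])-R,[x,y],loss="soft_l1",f_scale=.003).x
            else: r=P[:,:2].mean(0)
            print(n,(lo,hi),len(P),np.round(r,4))
    h=(W[:,2]>.2); print("high",h.sum())
a=C["top"]["image"][130:270,190:390]; b=C["side"]["image"][120:310,150:360]
cv2.imwrite("pics/a.png",np.vstack([cv2.resize(a,(500,350),interpolation=2)]) )
cv2.imwrite("pics/ab.png",np.hstack([cv2.resize(a,(400,280),interpolation=2),cv2.resize(b,(310,280),interpolation=2)]))
cv2.imwrite("pics/all.png",np.vstack([np.hstack([cv2.resize(C[n]["image"],(400,300)) for n in C]),np.hstack([cv2.resize(a,(429,300),interpolation=2),cv2.resize(b,(371,300),interpolation=2)])]))
E
python3 fit.py
```

```text
top wall 130 [[0.604, -0.171, 0.038], [0.637, -0.121, 0.045], [0.656, -0.083, 0.049]]
top tab 28 [[0.5164, 0.0477, 0.0404], [0.5291, 0.0538, 0.0489], [0.5448, 0.0599, 0.0541]] [0.53   0.0537 0.0486]
top (0.004, 0.028) 17 [ 0.4529 -0.172 ]
top (0.04, 0.165) 82 [ 0.4534 -0.1725]
top (0.167, 0.18) 97 [ 0.4536 -0.1715]
top (0.004, 0.028) 25 [ 0.4395 -0.074 ]
top (0.04, 0.165) 51 [ 0.4375 -0.0788]
top (0.167, 0.18) 97 [ 0.4378 -0.0776]
top (0.004, 0.028) 20 [0.4514 0.0075]
top (0.04, 0.165) 40 [0.4515 0.0051]
top (0.167, 0.18) 90 [0.4516 0.0043]
top (0.004, 0.028) 24 [0.3735 0.095 ]
top (0.04, 0.165) 81 [0.3725 0.0954]
top (0.167, 0.18) 93 [0.3732 0.0944]
high 3676
side wall 169 [[0.607, -0.173, 0.037], [0.639, -0.109, 0.044], [0.662, -0.083, 0.046]]
side tab 51 [[0.5202, 0.0474, 0.0356], [0.5328, 0.0524, 0.0444], [0.5489, 0.06, 0.0505]] [0.534  0.0526 0.0439]
side (0.004, 0.028) 123 [ 0.4575 -0.1699]
side (0.04, 0.165) 583 [ 0.4579 -0.1673]
side (0.167, 0.18) 107 [ 0.4574 -0.1723]
side (0.004, 0.028) 70 [ 0.4422 -0.0769]
side (0.04, 0.165) 423 [ 0.4426 -0.0744]
side (0.167, 0.18) 83 [ 0.4419 -0.0794]
side (0.04, 0.165) 185 [0.4564 0.0086]
side (0.167, 0.18) 68 [0.4558 0.0025]
side (0.004, 0.028) 100 [0.378  0.0956]
side (0.04, 0.165) 445 [0.3778 0.0983]
side (0.167, 0.18) 56 [0.3778 0.0923]
high 13152
```

View pics/all.png

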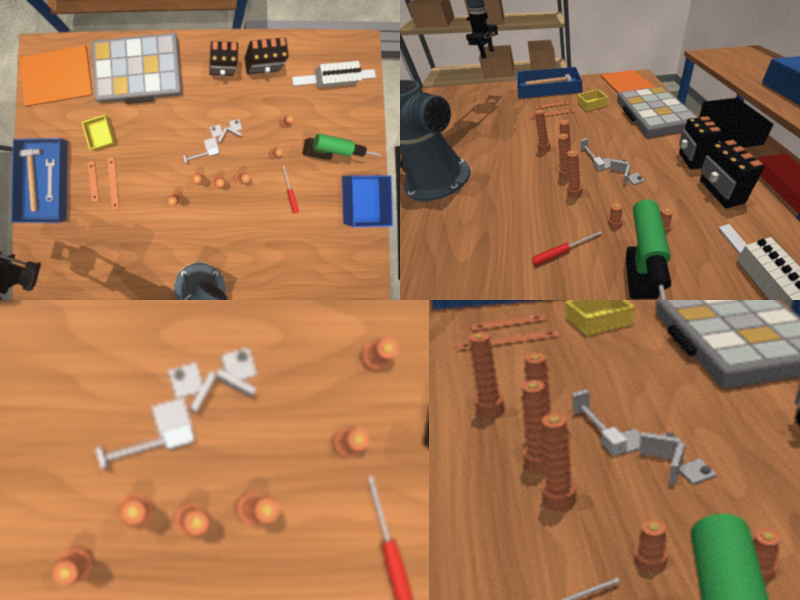

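```bash
cat > g.py <<'E'
from h import *
s=read_state();R=np.array(s["tcp_rot"]);t=np.array(s["position"])
for n in("side","top"):
    c=capture(n);W=pts(c)
    T=(W-t)@R
    k=(np.abs(T[...,0])<.2)&(np.abs(T[...,2])<.2)&(T[...,1]>-.35)&(T[...,1]<.01)
    print(n,k.sum())
    for lo in np.arange(-.34,.02,.02):
        q=T[k&(T[...,1]>=lo)&(T[...,1]<lo+.02)]
        if len(q)>5: print(round(lo,2),len(q),np.round(1000*np.percentile(q[:,[0,2]],[2,98],axis=0)).tolist())
    if n=="side":
        r,u=np.where(k); print(r.min(),r.max(),u.min(),u.max())
        cv2.imwrite("pics/g.png",cv2.resize(c["image"][0:110,60:160],(600,660)))
E
python3 g.py
cat > stopfit.py <<'E'
from h import *
from scipy.optimize import least_squares
s2=np.sqrt(.5)
def box(P,c,h,a=0):
    d=P-c; ca,sa=np.cos(a),np.sin(a)
    d=np.stack([d[:,0]*ca+d[:,1]*sa,-d[:,0]*sa+d[:,1]*ca,d[:,2]],1)
    q=np.abs(d)-h
    return np.linalg.norm(np.maximum(q,0),axis=1)+np.minimum(q.max(1),0)
def sdf(P,q=0):
    L=.031;o=[]
    for s in(1,-1):
        # wall from corner (35,0) toward (-9,44s), thickness outward
        d=np.array([-s2,s*s2]); nrm=np.array([s2,s*s2])
        c=np.array([.035,0])+d*L+nrm*.005
        o.append(box(P,[*c,.0225],[.031,.005,.0225],np.arctan2(d[1],d[0])))
    o.append(box(P,[-.036,.079,.015],[.013,.021,.015]))
    o.append(box(P,[-.036,.200-q,.0275],[.015,.004,.0225]))
    o.append(np.hypot(np.hypot(P[:,0]+.036,P[:,2]-.018)-0.005,np.maximum(0,np.abs(P[:,1]-.127+q)-.069)))
    return np.min(o,0)
def fit(W,p0,q=0):
    P=W.reshape(-1,3);P=P[~np.isnan(P[:,0])]
    def loc(P,p):
        c,s=np.cos(p[2]),np.sin(p[2]);d=P-[p[0],p[1],0]
        return np.stack([d[:,0]*c+d[:,1]*s,-d[:,0]*s+d[:,1]*c,d[:,2]],1)
    p=np.array(p0,float)
    for it in range(4):
        l=loc(P,p);k=(l[:,2]>.011)&(np.abs(sdf(l,q))<(.02,.012,.008,.008)[it])
        Q=P[k]
        p=least_squares(lambda p:sdf(loc(Q,p),q),p,loss="soft_l1",f_scale=.002,x_scale=[.01,.01,.1]).x
    r=sdf(loc(Q,p),q)
    return p,len(Q),np.median(np.abs(r))
if __name__=="__main__":
    for n in("top","side"):
        c=capture(n);p,k,r=fit(pts(c),[.624,-.122,.31]);print(n,np.round(p[:2],4),np.round(np.degrees(p[2]),2),k,r)
E
python3 stopfit.py
```

```text
side 1733
-0.24 111 [[-35.0, -36.0], [3.0, 22.0]]
-0.22 153 [[-37.0, -37.0], [3.0, 24.0]]
-0.2 124 [[-35.0, -36.0], [5.0, 20.0]]
-0.18 211 [[-52.0, -40.0], [11.0, 32.0]]
-0.16 120 [[-54.0, -32.0], [13.0, 18.0]]
-0.14 136 [[-51.0, -25.0], [15.0, 19.0]]
-0.12 310 [[-97.0, -39.0], [92.0, 31.0]]
-0.1 248 [[-93.0, -40.0], [84.0, 32.0]]
-0.08 107 [[-91.0, -39.0], [65.0, 32.0]]
-0.06 73 [[-62.0, -13.0], [57.0, 9.0]]
-0.04 72 [[-56.0, -13.0], [53.0, 10.0]]
-0.02 67 [[-54.0, -12.0], [53.0, 10.0]]
0 74 84 124
top 1846
-0.32 10 [[-126.0, -35.0], [-118.0, -32.0]]
-0.2 19 [[-36.0, -27.0], [-25.0, 7.0]]
-0.18 410 [[-51.0, -36.0], [-17.0, 35.0]]
-0.16 110 [[-51.0, -24.0], [-11.0, 22.0]]
-0.14 183 [[-51.0, -25.0], [13.0, 20.0]]
-0.12 689 [[-95.0, -36.0], [19.0, 34.0]]
-0.1 265 [[-93.0, -38.0], [46.0, 25.0]]
-0.08 79 [[-88.0, -38.0], [53.0, 33.0]]
-0.06 20 [[42.0, -12.0], [58.0, 2.0]]
-0.04 20 [[42.0, -11.0], [54.0, 7.0]]
-0.02 39 [[-53.0, -12.0], [51.0, 10.0]]
top [ 0.62  -0.126] 16.06 396 0.001012965425290635
side [ 0.6243 -0.126 ] 16.22 676 0.0008560065874572633
```

View pics/g.png

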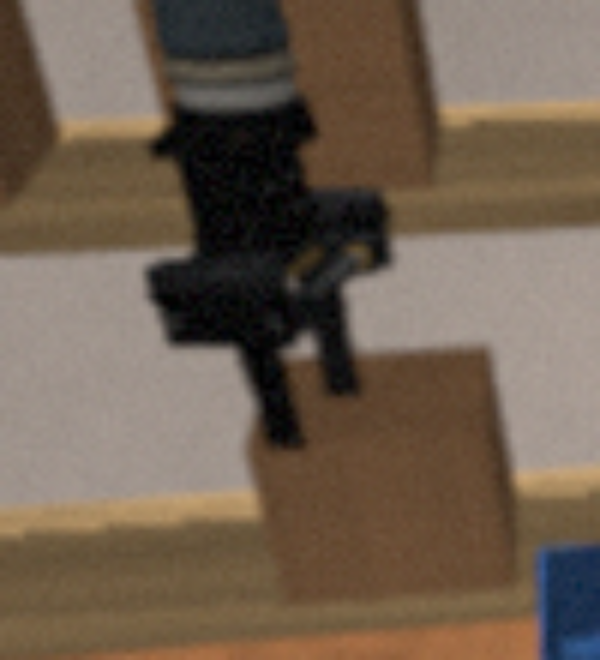

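send_rows(
  moves="87 -22 -5 -34 0;87 -22 -5 -34 0;87 -22 -5 -34 0;87 -22 -5 -34 0;87 -22 -5 -34 0;87 -22 -5 -34 0;87 -33 -5 -18 0;87 -33 -5 -18 0;87 -33 -5 -18 0;87 -33 -5 -18 0;87 -33 -5 -18 0;87 -33 -5 -18 0;87 -33 -5 -18 0;87 -33 -5 -18 0;87 -33 -5 -18 0;87 -33 -5 -18 0;87 -33 -5 -18 0;87 -33 -5 -18 0;87 -33 -5 -18 0;87 -33 -5 -18 0",
)

```text
time_s: 2.87
position: [0.447, -0.0972, 0.3231]
tcp_rot: [[0.275, 0.001, -0.962], [0.962, -0.0, 0.275], [0.0, -1.0, -0.001]]
force: [0.6, 0.6, -0.6]
opening: 1.001
```

```bash
cat > g2.py <<'E'
from h import *
import sys
s=read_state();R=np.array(s["tcp_rot"]);t=np.array(s["position"]);print(s["time_s"],t,np.round(R,3).tolist(),np.round(s["joint_positions"],1))
c=capture("side");W=pts(c);T=(W-t)@R
k=(np.abs(T[...,0])<.13)&(np.abs(T[...,2])<.13)&(T[...,1]>-.3)&(T[...,1]<.01)
for lo in np.arange(-.24,.0,.015):
    q=T[k&(T[...,1]>=lo)&(T[...,1]<lo+.015)]
    print(round(lo,3),len(q),end=": ")
    for a in range(-110,110,20):
        z=q[(q[:,0]*1000>=a)&(q[:,0]*1000<a+20),2]*1000
        print(f"[{a}]{z.min():.0f}..{z.max():.0f}" if len(z)>2 else f"[{a}]-",end=" ")
    print()
r,u=np.where(k)
im=c["image"][max(0,r.min()-10):r.max()+10,max(0,u.min()-10):u.max()+10]
cv2.imwrite(f"pics/{sys.argv[1]}.png",cv2.resize(im,None,fx=4,fy=4)[:600,:800])
E
python3 g2.py g2
```

```text
2.8667 [ 0.44700736 -0.09719978  0.32312427] [[0.275, 0.001, -0.962], [0.962, -0.0, 0.275], [0.0, -1.0, -0.001]] [ -26.3   10.1   97.1    0.    72.8 -100.4]
-0.24 360: [-110]- [-90]- [-70]- [-50]-19..14 [-30]-34..29 [-10]-36..30 [10]-34..-34 [30]- [50]- [70]- [90]- 
-0.225 373: [-110]- [-90]- [-70]- [-50]-22..15 [-30]-35..31 [-10]-38..32 [10]- [30]- [50]- [70]- [90]- 
-0.21 361: [-110]- [-90]- [-70]- [-50]-19..13 [-30]-36..31 [-10]-37..32 [10]- [30]- [50]- [70]- [90]- 
-0.195 288: [-110]- [-90]- [-70]- [-50]-14..10 [-30]-32..28 [-10]-37..30 [10]- [30]- [50]- [70]- [90]- 
-0.18 540: [-110]- [-90]- [-70]-34..-4 [-50]-39..34 [-30]-38..34 [-10]-39..35 [10]-39..-33 [30]- [50]- [70]- [90]- 
-0.165 276: [-110]- [-90]- [-70]-25..29 [-50]-39..35 [-30]-38..12 [-10]-39..12 [10]-39..-39 [30]- [50]- [70]- [90]- 
-0.15 234: [-110]- [-90]- [-70]-23..20 [-50]-26..19 [-30]-24..-23 [-10]-26..-23 [10]- [30]- [50]- [70]- [90]- 
-0.135 248: [-110]- [-90]- [-70]-26..17 [-50]-27..22 [-30]-27..-22 [-10]-26..-20 [10]- [30]- [50]- [70]- [90]- 
-0.12 746: [-110]-38..34 [-90]-39..35 [-70]-31..32 [-50]-27..23 [-
[... 157 characters left out ...]
-28..-26 [-10]-28..-26 [10]- [30]-40..-25 [50]-40..-24 [70]-40..-25 [90]- 
-0.09 433: [-110]- [-90]-40..36 [-70]-40..-39 [-50]- [-30]-35..-32 [-10]-35..-27 [10]-35..-28 [30]-40..-20 [50]-40..-22 [70]-40..-39 [90]- 
-0.075 117: [-110]- [-90]-39..35 [-70]- [-50]- [-30]- [-10]- [10]- [30]-39..-15 [50]-39..-16 [70]- [90]- 
-0.06 67: [-110]- [-90]- [-70]-13..9 [-50]-13..-13 [-30]- [-10]- [10]- [30]- [50]- [70]- [90]- 
-0.045 72: [-110]- [-90]- [-70]-13..10 [-50]- [-30]- [-10]- [10]- [30]- [50]- [70]- [90]- 
-0.03 68: [-110]- [-90]- [-70]-13..9 [-50]-13..4 [-30]- [-10]- [10]- [30]- [50]- [70]- [90]- 
-0.015 93: [-110]- [-90]- [-70]-13..9 [-50]-12..8 [-30]- [-10]- [10]- [30]-11..2 [50]- [70]- [90]-
```

View pics/g2.png

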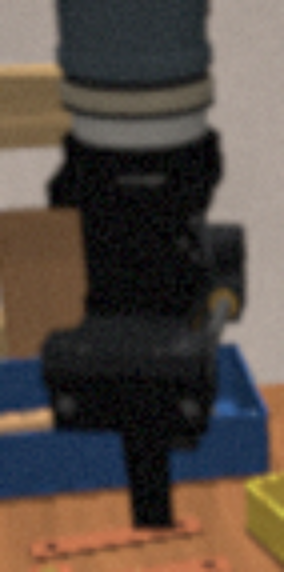

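send_rows(
  moves="0 0 0 0 7;0 0 0 0 7;0 0 0 0 7;0 0 0 0 7;0 0 0 0 7;0 0 0 0 7;0 0 0 0 7;0 0 0 0 7;0 0 0 0 0;0 0 0 0 0",
)

```text
time_s: 3.75
position: [0.4469, -0.095, 0.3226]
tcp_rot: [[0.95, 0.0, -0.314], [0.314, -0.0, 0.95], [0.0, -1.0, -0.0]]
force: [0.9, -0.3, 0.5]
opening: 0.327
```

```bash
python3 g2.py g3
```

```text
3.75 [ 0.44693124 -0.09504775  0.32262573] [[0.95, 0.0, -0.314], [0.314, -0.0, 0.95], [0.0, -1.0, -0.0]] [-26.1  10.1  97.2  -0.   72.8 -44.3]
-0.24 361: [-110]- [-90]- [-70]- [-50]-13..7 [-30]-33..9 [-10]-37..-29 [10]-34..-21 [30]-5..-3 [50]- [70]- [90]- 
-0.225 367: [-110]- [-90]- [-70]- [-50]-16..11 [-30]-34..7 [-10]-38..-29 [10]-36..-22 [30]-22..-15 [50]- [70]- [90]- 
-0.21 361: [-110]- [-90]- [-70]- [-50]-16..10 [-30]-34..13 [-10]-38..-29 [10]-35..-20 [30]-20..-13 [50]- [70]- [90]- 
-0.195 295: [-110]- [-90]- [-70]- [-50]- [-30]-30..16 [-10]-40..-22 [10]-33..-20 [30]- [50]- [70]- [90]- 
-0.18 521: [-110]- [-90]- [-70]- [-50]-39..37 [-30]-38..32 [-10]-40..-29 [10]-39..-12 [30]-23..-7 [50]- [70]- [90]- 
-0.165 271: [-110]- [-90]- [-70]- [-50]-38..34 [-30]-38..17 [-10]-38..-11 [10]-38..-21 [30]- [50]- [70]- [90]- 
-0.15 338: [-110]- [-90]- [-70]- [-50]-26..23 [-30]-25..-10 [-10]-26..-9 [10]-25..-19 [30]- [50]- [70]- [90]- 
-0.135 350: [-110]- [-90]- [-70]- [-50]-27..22 [-30]-26..-15 [-10]-26..-14 [10]-26..-21 [30]- [50]- [70]- [90]- 
-0.12 1066: [-110]-36..32 [-90]-40..37 [-70]-38.
[... 223 characters left out ...]
.23 [50]-35..20 [70]-40..-1 [90]-39..-35 
-0.09 671: [-110]- [-90]-39..35 [-70]-35..-28 [-50]-41..26 [-30]-40..-30 [-10]-35..-29 [10]-40..20 [30]-40..-36 [50]-35..26 [70]-39..32 [90]- 
-0.075 143: [-110]- [-90]-39..31 [-70]- [-50]-39..23 [-30]-39..-11 [-10]- [10]-37..25 [30]-39..-12 [50]- [70]-40..35 [90]- 
-0.06 127: [-110]- [-90]- [-70]- [-50]- [-30]-14..11 [-10]- [10]-13..11 [30]-13..-10 [50]- [70]- [90]- 
-0.045 119: [-110]- [-90]- [-70]- [-50]- [-30]-14..10 [-10]- [10]-13..8 [30]- [50]- [70]- [90]- 
-0.03 97: [-110]- [-90]- [-70]- [-50]- [-30]-12..10 [-10]- [10]-12..12 [30]- [50]- [70]- [90]- 
-0.015 96: [-110]- [-90]- [-70]- [-50]- [-30]-13..10 [-10]- [10]-13..8 [30]- [50]- [70]- [90]-
```

View pics/g3.png

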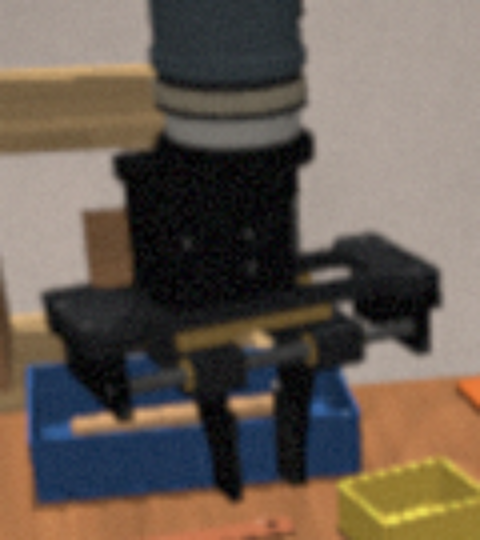

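send_rows(
  moves="0 0 0 0 7;0 0 0 0 7;0 0 0 0 7;0 0 0 0 7;0 0 0 0 7;0 0 0 0 7;0 0 0 0 7;0 0 0 0 7;0 0 0 0 7;0 0 0 0 7;0 0 0 0 7;0 0 0 0 7;0 0 0 0 7;0 -12 0 34 0;0 -12 0 34 0;0 -12 0 34 0;0 -12 0 34 0;0 -12 0 34 0;0 -12 0 34 0;0 -12 0 34 0",
)

```text
time_s: 5.47
position: [0.651, 0.0563, 0.3224]
tcp_rot: [[0.296, -0.0, 0.955], [-0.955, -0.0, 0.296], [0.0, -1.0, -0.0]]
force: [0.5, -1.0, -0.6]
opening: 0.003
```

send_rows(
  moves="0 -12 0 34 0;0 -12 0 34 0;0 -12 0 34 0;0 -12 0 34 0;0 -12 0 34 0;0 -12 0 34 0;0 -12 0 34 0;0 -12 0 34 0;0 -12 0 34 0;0 -12 0 34 0",
)

```text
time_s: 6.3
position: [0.8881, 0.256, 0.2943]
tcp_rot: [[0.296, 0.028, 0.955], [-0.955, 0.009, 0.296], [-0.001, -1.0, 0.029]]
force: [0.8, 0.9, 0.1]
opening: 0.006
```

```bash
python3 -c "
from h import *
s=read_state();print(s['time_s'],np.round(s['joint_positions'],1),s['position'],np.round(s['tcp_rot'],3).tolist())"
```

```text
6.3 [  9.1  58.4  12.9   0.3 107.   81.9] [0.88811972 0.25599798 0.29426851] [[0.296, 0.028, 0.955], [-0.955, 0.009, 0.296], [-0.001, -1.0, 0.029]]
```

send_rows(
  moves="0 0 -20 34 0;0 0 -20 34 0;0 0 -20 34 0;0 0 -20 34 0;0 0 -20 34 0;0 0 -20 34 0",
)

```text
time_s: 6.8
position: [0.9065, 0.2625, 0.3767]
tcp_rot: [[0.293, 0.185, 0.938], [-0.956, 0.052, 0.288], [0.004, -0.981, 0.192]]
force: [-0.6, 0.2, -0.2]
opening: 0.001
```

```bash
python3 -c "
from h import *
s=read_state();print(s['time_s'],np.round(s['joint_positions'],1),s['position'],np.round(s['tcp_rot'],3).tolist())"
```

```text
6.8 [  9.   53.7  12.5   1.3 102.8  82.4] [0.90653233 0.26248927 0.37673249] [[0.293, 0.185, 0.938], [-0.956, 0.052, 0.288], [0.004, -0.981, 0.192]]
```

send_rows(
  moves="0 0 -20 34 0;0 0 -20 34 0;0 0 -20 34 0;0 0 -20 34 0;0 0 -20 34 0",
)

```text
time_s: 7.22
position: [0.9116, 0.2677, 0.4426]
tcp_rot: [[0.293, 0.293, 0.91], [-0.956, 0.085, 0.281], [0.005, -0.952, 0.305]]
force: [0.1, 0.2, -1.0]
opening: 0.005
```

send_rows(
  moves="0 0 0 -34 0;0 0 0 -34 0;0 0 0 -34 0;0 0 0 -34 0",
)

```text
time_s: 7.55
position: [0.7934, 0.2313, 0.4028]
tcp_rot: [[0.293, 0.292, 0.91], [-0.956, 0.084, 0.281], [0.005, -0.953, 0.304]]
force: [0.9, 0.4, 0.1]
opening: 0.002
```

```bash
python3 -c "
from h import *
s=read_state();print(s['time_s'],np.round(s['joint_positions'],1),s['position'],np.round(s['tcp_rot'],3).tolist())"
```

```text
7.55 [ 7.6 33.4 50.5  2.6 78.6 80.3] [0.79338414 0.23129429 0.40277933] [[0.293, 0.292, 0.91], [-0.956, 0.084, 0.281], [0.005, -0.953, 0.304]]
```

```bash
cat > kin.py <<'E'
import numpy as np
from scipy.optimize import least_squares
D=np.array([[30.224,82.088,67.689,.171,.601,.223],[10.1,97.1,72.8,.447,-.0972,.3231],[58.4,12.9,107,.8881,.256,.2943],[53.7,12.5,102.8,.9065,.2625,.3767],[33.4,50.5,78.6,.7934,.2313,.4028]])
d=.111
J=np.radians(D[:,:3]);rp=np.sqrt(D[:,3]**2+D[:,4]**2-d*d)
def fk(p,J):
    a,h,L2,L3,phi,Lt=p
    t1=J[:,0];t2=t1+J[:,1]+phi;t3=J.sum(1)
    return np.stack([a+L2*np.sin(t1)+L3*np.sin(t2)+Lt*np.sin(t3),h+L2*np.cos(t1)+L3*np.cos(t2)+Lt*np.cos(t3)],1)
f=least_squares(lambda p:(fk(p,J)-np.stack([rp,D[:,5]],1)).ravel(),[0,.15,.4,.4,0,.3]);p=f.x
print(np.round(p,4),abs(f.fun).max())
lim=np.radians([[-43.24,12.49,0],[126.21,139.97,151.66]])
def ik(r,z,tilt):
    t=np.radians(180-tilt);best=None
    for s in([0,100,60],[30,60,60],[-20,130,60]):
        q=least_squares(lambda j:np.r_[fk(p,j[None])[0]-[r,z],.3*(j.sum()-t)],np.clip(np.radians(s),lim[0]+.01,lim[1]-.01),bounds=lim)
        if best is None or q.cost<best.cost:best=q
    return np.sqrt(2*best.cost)*1000,np.round(np.degrees(best.x),1)
for tilt in(0,18,24,28):
    for R in(.36,.40,.44,.48,.60,.64):
        print(tilt,R,ik(np.sqrt(R*R-d*d),.008,tilt))
E
python3 kin.py
```

```text
[-0.      0.2802  0.5881  0.4076  0.2821  0.3118] 0.00043849402727236253
0 0.36 (np.float64(1.8370549174017253e-08), array([ 40.8, 128.9,  10.3]))
0 0.4 (np.float64(6.74911872263895e-10), array([ 40.5, 123. ,  16.5]))
0 0.44 (np.float64(6.77481757026808e-07), array([ 40.8, 117.2,  22. ]))
0 0.48 (np.float64(1.1961042305558743e-09), array([ 41.6, 111.4,  27. ]))
0 0.6 (np.float64(5.615644805497502e-09), array([45.7, 93.7, 40.6]))
0 0.64 (np.float64(9.261364426065506e-10), array([47.6, 87.5, 45. ]))
18 0.36 (np.float64(55.3090556127691), array([ 37.8, 133. ,   0. ]))
18 0.4 (np.float64(40.97943258448329), array([ 39. , 129.6,   0. ]))
18 0.44 (np.float64(27.065232133402127), array([ 40.3, 126.2,   0. ]))
18 0.48 (np.float64(13.49727701665455), array([ 41.5, 122.7,   0. ]))
18 0.6 (np.float64(3.497525408168905e-09), array([ 44. , 107.8,  10.2]))
18 0.64 (np.float64(7.269002239187726e-07), array([ 45.1, 102. ,  14.9]))
24 0.36 (np.float64(81.21391596627574), array([ 35.8, 133. ,   0. ]))
24 0.4 (np.float64(67.46566149599933), array([ 37.4, 129.5,   0. ]))
24 0.44 (np.float64(54.026785192257094), array([ 38.9, 126. ,   0. ]))
24 0.48 (np.float64(40.85206215105763), array([ 40.3, 122.5,   0. ]))
24 0.6 (np.float64(2.45897195513855), array([ 44.6, 111.8,   0. ]))
24 0.64 (np.float64(1.3748721416749013e-06), array([ 45.6, 106.4,   4. ]))
28 0.36 (np.float64(98.47687213198087), array([ 34.4, 133.1,   0. ]))
28 0.4 (np.float64(85.1280218641099), array([ 36.3, 129.5,   0. ]))
28 0.44 (np.float64(72.01210911103183), array([ 37.9, 125.9,   0. ]))
28 0.48 (np.float64(59.102400812595846), array([ 39.5, 122.3,   0. ]))
28 0.6 (np.float64(21.263811491464594), array([ 44.1, 111.5,   0. ]))
28 0.64 (np.float64(8.823554277124673), array([ 45.7, 107.8,   0. ]))
```

send_rows(
  moves="39 0 0 34 0;39 0 0 34 0;39 0 0 34 0;39 0 0 34 0;39 0 -20 34 0;39 0 -20 34 0;39 0 -20 34 0;39 0 -20 34 0;39 0 -20 34 0",
)

```text
time_s: 8.3
position: [0.9079, 0.2691, 0.5251]
tcp_rot: [[0.293, 0.409, 0.864], [-0.956, 0.118, 0.268], [0.007, -0.905, 0.426]]
force: [0.4, 0.2, 0.3]
opening: 0.44
```

```bash
cat > k3.py <<'E'
import numpy as np
from scipy.spatial.transform import Rotation as Ro
from scipy.optimize import least_squares
lim=np.radians([[-176.69,-43.24,12.49,-82,0,-163.58],[176.69,126.21,139.97,262,151.66,163.58]])
P=[-0.,.2802,.5881,.4076,.2821,.3118,.111]
def fk(j,p=P):
    a,h,L2,L3,phi,Lt,d=p
    Y=lambda t:Ro.from_euler("y",t); Z=lambda t:Ro.from_euler("z",t)
    R1=Z(j[0]);R2=R1*Y(j[1]);R3=R2*Y(j[2])
    x=R1.apply([a,d,h])+R2.apply([0,0,L2])+R3.apply(np.array([np.sin(phi),0,np.cos(phi)])*L3)
    R5=R3*Z(j[3])*Y(j[4])
    R6=R5*Z(j[5])
    return x+R5.apply([0,0,Lt]),R6
if __name__=="__main__":
    from h import *
    s=read_state();j=np.radians(s["joint_positions"]);print(s["time_s"],np.round(s["joint_positions"],1),np.array(s["position"]),np.round(s["tcp_rot"],3).tolist())
    for sg in(1,-1):
        jj=j.copy();jj[3]*=sg;x,R=fk(jj);print(x,np.round(R.as_matrix(),3).tolist())
E
python3 k3.py
```

```text
8.3 [ 8.8 45.2 12.5  3.2 97.3 82.7] [0.90788631 0.26908829 0.525072  ] [[0.293, 0.409, 0.864], [-0.956, 0.118, 0.268], [0.007, -0.905, 0.426]]
[0.91003722 0.26977037 0.52583172] [[-0.293, 0.864, 0.409], [0.956, 0.268, 0.118], [-0.007, 0.426, -0.905]]
[0.91523004 0.23606585 0.52583172] [[-0.235, 0.874, 0.426], [0.967, 0.255, 0.01], [-0.1, 0.414, -0.905]]
```

```bash
cat > sim.py <<'E'
from k3 import *
import numpy as np
def ikp(x,R,j0):
    def f(j):
        X,Q=fk(j);return np.r_[X-x,.2*(Q.inv()*R).as_rotvec()]
    q=least_squares(f,np.clip(j0,lim[0]+1e-4,lim[1]-1e-4),bounds=lim);return q.x,np.linalg.norm(q.fun)
def run(pts,R,j,n=12,show=4):
    x=fk(j)[0]
    for w in pts:
        w=np.array(w,float)
        for i in range(1,n+1):
            jn,e=ikp(x+(w-x)*i/n,R,j)
            if i%show==0: print(np.round(x+(w-x)*i/n,3),np.round(np.degrees(jn),1),"err",round(e*1000,1),"dj",np.round(np.degrees(np.abs(jn-j).max()),1))
            j=jn
        x=w
    return j
c,s=np.cos(np.radians(16.15)),np.sin(np.radians(16.15))
S=np.array([.622,-.126]);loc=lambda x,y,z:[S[0]+c*x-s*y,S[1]+s*x+c*y,z]
if __name__=="__main__":
    from rig import read_state
    st=read_state();j=np.radians(st["joint_positions"]);R=fk(j)[1]
    print(loc(-.222,-.027,.3))
    run([[.72,.15,.42],loc(-.18,-.06,.30),loc(-.222,-.027,.25),loc(-.222,-.027,.009),loc(-.035,-.027,.009)],R,j)
E
python3 sim.py
```

```text
[np.float64(0.416270964193673), np.float64(-0.21368445601244843), 0.3]
[0.847 0.23  0.491] [ 6.4 34.  39.2  4.2 82.  79.7] err 0.0 dj 5.4
[0.783 0.19  0.455] [ 3.6 26.5 57.1  5.6 71.8 75.9] err 0.0 dj 4.1
[0.72 0.15 0.42] [ 0.2 20.5 71.7  7.5 63.6 71.2] err 0.0 dj 3.5
[0.635 0.022 0.38 ] [-14.3  13.3  88.4  14.9  57.1  52.8] err 0.0 dj 5.2
[ 0.551 -0.106  0.34 ] [-33.    9.9  99.6  23.   55.7  29.2] err 0.0 dj 6.2
[ 0.466 -0.234  0.3  ] [-53.5  11.5 104.6  28.1  57.9   5.4] err 0.0 dj 5.6
[ 0.449 -0.227  0.283] [-54.8  11.4 108.1  29.2  55.5   2.3] err 0.0 dj 0.9
[ 0.433 -0.22   0.267] [-56.3  11.4 111.5  30.5  53.2  -1.1] err 0.0 dj 0.9
[ 0.416 -0.214  0.25 ] [-57.8  11.6 114.9  31.9  50.7  -4.9] err 0.0 dj 1.0
[ 0.416 -0.214  0.17 ] [-57.8  21.1 120.5  41.   38.6 -17.6] err 0.0 dj 3.8
[ 0.416 -0.214  0.089] [-57.8  32.5 124.3  58.8  28.6 -38.8] err 0.0 dj 6.3
[ 0.416 -0.214  0.009] [-57.8  45.1 125.9  86.3  24.2 -69.4] err 0.0 dj 8.0
[ 0.476 -0.196  0.009] [-49.1  44.6 120.4  81.   23.1 -54.3] err 0.0 dj 3.9
[ 0.536 -0.179  0.009] [-41.8  44.8 114.2  72.8  22.2 -37.7] err 0.0 dj 4.2
[ 0.596 -0.162  0.009] [-35.6  45.6 107.5  62.4  22.2 -20.5] err 0.0 dj 4.3
```

```bash
cat > d.py <<'E'
import sys
from sim import *
from rig import read_state
s=read_state();R=np.array(s["tcp_rot"]);x=np.array(s["position"])
print("t",s["time_s"],"local",np.round(1000*np.array([c*(x[0]-S[0])+s_*(x[1]-S[1]) if 0 else 0 for s_ in[0]]),1)[:0],x)
l=lambda x:np.round([1000*(c*(x[0]-S[0])+np.sin(np.radians(16.15))*(x[1]-S[1])),1000*(-np.sin(np.radians(16.15))*(x[0]-S[0])+c*(x[1]-S[1])),1000*x[2]],1)
print("local now",l(x),"z az",np.round(np.degrees(np.arctan2(R[1,2],R[0,2])),2),"x az",np.round(np.degrees(np.arctan2(R[1,0],R[0,0])),2))
for a in sys.argv[1:]:
    w=[float(v) for v in a.split(",")]
    w=np.array(loc(w[0]/1000,w[1]/1000,w[2]/1000))
    d=R.T@(w-x)*1000;print(a,np.round(w,3),"tool",np.round(d,1),"norm",round(np.linalg.norm(d)));x=w
E
python3 d.py 140,240,420 -180,-60,300 -222,-27,220 -222,-27,9
```

```text
t 8.3 local [] [0.90788631 0.26908829 0.525072  ]
local now [384.5 300.  525.1] z az 17.22 x az -72.97
140,240,420 [0.69  0.143 0.42 ] tool [  55.5   -9.  -266.9] norm 273
-180,-60,300 [ 0.466 -0.234  0.3  ] tool [ 294.2  -27.7 -345.7] norm 455
-222,-27,220 [ 0.416 -0.214  0.22 ] tool [-34.2  54.5 -71.5] norm 96
-222,-27,9 [ 0.416 -0.214  0.009] tool [ -1.5 190.9 -89.8] norm 211
```

send_rows(
  moves="39 7 -1 -33 0.6;39 7 -1 -33 0.6;39 7 -1 -33 0;39 7 -1 -33 0;39 7 -1 -33 0;39 7 -1 -33 0;39 7 -1 -33 0;39 7 -1 -33 0;39 23 -2 -27 0;39 23 -2 -27 0;39 23 -2 -27 0;39 23 -2 -27 0;39 23 -2 -27 0;39 23 -2 -27 0;39 23 -2 -27 0;39 23 -2 -27 0;39 23 -2 -27 0;39 23 -2 -27 0;39 23 -2 -27 0;39 23 -2 -27 0",
)

```text
time_s: 9.97
position: [0.482, -0.2028, 0.3088]
tcp_rot: [[0.276, 0.41, 0.869], [-0.961, 0.107, 0.255], [0.011, -0.906, 0.423]]
force: [0.1, -0.3, -0.4]
opening: 0.448
```

```bash
python3 d.py -180,-60,300 -222,-27,220 -222,-27,60 -222,-27,9; python3 - <<'E'
from h import *
from stopfit import fit
from scipy.optimize import least_squares
for n in("top","side"):
    c=capture(n);W=pts(c).reshape(-1,3)
    for x,y,R,R2 in((.4555,-.172,.025,.019),(.44,-.078,.025,.019),(.552,-.315,.022,.019)):
        d=np.hypot(W[:,0]-x,W[:,1]-y)<.035
        for lo,hi,r_ in((.004,.028,R),(.035,.068 if R<.024 else .165,R2)):
            P=W[d&(W[:,2]>lo)&(W[:,2]<hi)]
            if len(P)<10: continue
            q=least_squares(lambda q:np.hypot(P[:,0]-q[0],P[:,1]-q[1])-r_,[x,y],loss="soft_l1",f_scale=.003).x
            print(n,lo,len(P),np.round(q,4))
E
```

```text
t 9.9667 local [] [ 0.48203881 -0.20276076  0.3088213 ]
local now [-155.8  -34.8  308.8] z az 16.32 x az -73.98
-180,-60,300 [ 0.466 -0.234  0.3  ] tool [ 25.2  -2.  -25.7] norm 36
-222,-27,220 [ 0.416 -0.214  0.22 ] tool [-33.8  54.3 -71.8] norm 96
-222,-27,60 [ 0.416 -0.214  0.06 ] tool [ -1.8 144.9 -67.7] norm 160
-222,-27,9 [ 0.416 -0.214  0.009] tool [ -0.6  46.2 -21.6] norm 51
top 0.004 28 [ 0.4554 -0.1718]
top 0.035 50 [ 0.4529 -0.172 ]
top 0.004 19 [ 0.4383 -0.079 ]
top 0.035 54 [ 0.4376 -0.0786]
top 0.004 61 [ 0.5532 -0.3171]
top 0.035 46 [ 0.5535 -0.3183]
side 0.004 122 [ 0.4576 -0.1698]
side 0.035 585 [ 0.458  -0.1673]
side 0.004 70 [ 0.4423 -0.0769]
side 0.035 429 [ 0.4425 -0.0742]
side 0.004 167 [ 0.5571 -0.3137]
side 0.035 156 [ 0.5576 -0.3119]
```

send_rows(
  moves="47 -1.6 10.5 -19.5 0;47 -1.6 10.5 -19.5 0;47 -1.6 10.5 -19.5 0;47 -1.6 10.5 -19.5 0;47 -1.6 10.5 -19.5 0;47 0 18 -8.5 0;47 0 18 -8.5 0;47 0 18 -8.5 0;47 0 18 -8.5 0;47 -1 18 -8.5 0;47 -1 18 -8.5 0;47 0 18 -8.5 0;47 0 18 -8.5 0;47 0 0 0 0;47 0 0 0 0",
)

```text
time_s: 11.32
position: [0.4144, -0.2099, 0.0571]
tcp_rot: [[0.276, 0.404, 0.872], [-0.961, 0.113, 0.252], [0.003, -0.908, 0.419]]
force: [-0.5, 0.7, 0.4]
opening: 0.538
```

```bash
python3 d.py -222,-28,60 -222,-28,9;  python3 - <<'E'
from h import *
c=capture("side");d=capture("top")
cv2.imwrite("pics/p1.png",np.hstack([cv2.resize(c["image"][120:320,130:330],(400,400),interpolation=2),cv2.resize(d["image"][140:300,220:380],(400,400),interpolation=2)]))
E
```

```text
t 11.3167 local [] [ 0.41435871 -0.20994974  0.05710656]
local now [-222.8  -22.9   57.1] z az 16.13 x az -73.96
-222,-28,60 [ 0.417 -0.215  0.06 ] tool [ 5.1 -2.3  1.9] norm 6
-222,-28,9 [ 0.417 -0.215  0.009] tool [ -0.2  46.3 -21.4] norm 51
```

View pics/p1.png

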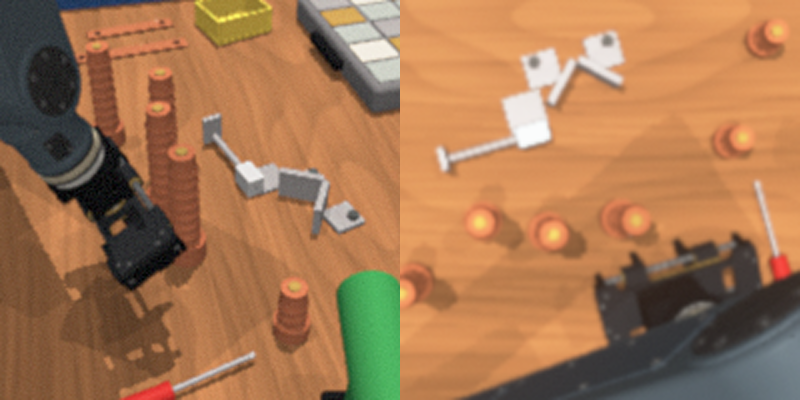

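send_rows(
  moves="47 1 9 -4 0;47 1 9 -4 0;47 1 9 -4 0;47 1 9 -4 0;47 1 8 -4 0;47 0 0 0 0;47 0 0 0 0",
)

```text
time_s: 12.0
position: [0.4147, -0.2133, 0.0088]
tcp_rot: [[0.276, 0.403, 0.872], [-0.961, 0.115, 0.251], [0.001, -0.908, 0.419]]
force: [0.2, -0.5, -0.6]
opening: 0.539
```

```bash
python3 d.py -222,-28,9 -210,-28,9 -190,-28,9;  python3 - <<'E'
from h import *
s=read_state();R=np.array(s["tcp_rot"]);t=np.array(s["position"]);print(s["force"])
# left finger back-front: report measured finger points at low height in both cams
for n in("top","side"):
    c=capture(n);W=pts(c);T=(W-t)@R*1000
    k=(np.abs(T[...,0])<60)&(np.abs(T[...,2])<20)&(T[...,1]>-62)&(T[...,1]<5)&(W[...,2]>.006)
    q=T[k];print(n,len(q))
    for a,b in((-45,-15),(15,45)):
        f=q[(q[:,0]>a)&(q[:,0]<b)]
        if len(f)>5:print(len(f),np.round(np.percentile(f,[4,50,96],axis=0)).tolist())
E
```

```text
t 12.0 local [] [ 0.41471027 -0.2133347   0.0088249 ]
local now [-223.4  -26.2    8.8] z az 16.07 x az -73.96
-222,-28,9 [ 0.417 -0.215  0.009] tool [1.8 0.4 1.3] norm 2
-210,-28,9 [ 0.428 -0.211  0.009] tool [-0.   5.  10.9] norm 12
-190,-28,9 [ 0.447 -0.206  0.009] tool [-0.   8.4 18.2] norm 20
[ 0.24991077 -0.48338364 -0.55217833]
top 53
15 [[-32.0, -26.0, 2.0], [-28.0, -12.0, 8.0], [-24.0, -0.0, 9.0]]
35 [[24.0, -50.0, -9.0], [26.0, -26.0, 7.0], [33.0, -6.0, 9.0]]
side 33
33 [[-26.0, -48.0, -8.0], [-24.0, -42.0, 1.0], [-22.0, -35.0, 9.0]]
```

send_rows(
  moves="47 2 0 0 0;47 0 1.25 2.7 0;47 0 1.25 2.7 0;47 0 1.25 2.7 0;47 0 1.25 2.7 0;47 0 1.25 2.7 0;47 0 1.25 2.7 0;47 0 1.25 2.7 0;47 0 1.25 2.7 0;47 0 1.25 2.7 0;47 0 1.25 2.7 0;47 0 0 0 0",
)

```text
time_s: 13.1
position: [0.4435, -0.2059, 0.0076]
tcp_rot: [[0.277, 0.402, 0.873], [-0.961, 0.117, 0.251], [-0.001, -0.908, 0.418]]
force: [-2.0, -0.3, 0.4]
opening: 0.541
```

```bash
cat > chk.py <<'E'
from h import *
import sys
from scipy.optimize import least_squares
from stopfit import fit
g=[float(v) for v in sys.argv[1:3]]
bolt=float(sys.argv[3]) if len(sys.argv)>3 else 0
for n in("top","side"):
    c=capture(n);Wf=pts(c);W=Wf.reshape(-1,3)
    p,k,r=fit(Wf,[.622,-.126,.282],bolt)
    co,si=np.cos(p[2]),np.sin(p[2])
    for it in range(2):
        h=[]
        for lo,hi in((.04,.08),(.08,.12),(.12,.165)):
            P=W[(np.hypot(W[:,0]-g[0],W[:,1]-g[1])<.035)&(W[:,2]>lo)&(W[:,2]<hi)]
            if len(P)<10: h.append([np.nan]*2);continue
            h.append(least_squares(lambda q:np.hypot(P[:,0]-q[0],P[:,1]-q[1])-.019,g,loss="soft_l1",f_scale=.002).x)
        T=W[(np.hypot(W[:,0]-g[0],W[:,1]-g[1])<.03)&(W[:,2]>.167)&(W[:,2]<.18)]
        h.append(T[:,:2].mean(0) if len(T)>5 else [np.nan]*2)
    h=np.array(h)-p[:2]
    print(n,"stop",np.round(p[:2],4),np.round(np.degrees(p[2]),2),k,"ins local mm lo..top",np.round(1000*np.stack([h[:,0]*co+h[:,1]*si,-h[:,0]*si+h[:,1]*co],1),1).tolist())
E
python3 d.py; python3 chk.py .468 -.168
```

```text
t 13.1 local [] [ 0.44349354 -0.20588735  0.00759689]
local now [-193.7  -27.1    7.6] z az 16.03 x az -73.93
top stop [ 0.6201 -0.1256] 16.15 398 ins local mm lo..top [[-160.2, 1.8], [-161.0, 2.1], [-160.5, 0.8], [-159.5, 2.4]]
side stop [ 0.6243 -0.126 ] 16.08 672 ins local mm lo..top [[-158.5, 5.7], [-158.7, 6.7], [-158.7, 6.2], [-161.1, 1.4]]
```

send_rows(
  moves="47 0 1.4 3.2 0;47 0 1.4 3.2 0;47 0 1.4 3.2 0;47 0 1.4 3.2 0;47 0 1.4 3.2 0;47 0 1.4 3.2 0;47 0 1.4 3.2 0;47 0 1.4 3.2 0;47 0 1.4 3.2 0;47 0 1.4 3.2 0;47 0 1.4 3.2 0;47 0 1.4 3.2 0;47 0 1.4 3.2 0;47 0 1.4 3.2 0;47 0 1.4 3.2 0;47 0 1.4 3.2 0;47 0 1.4 3.2 0;47 0 1.4 3.2 0;47 0 0 0 0",
)

```text
time_s: 14.78
position: [0.5042, -0.1885, 0.0089]
tcp_rot: [[0.277, 0.402, 0.873], [-0.961, 0.117, 0.251], [-0.001, -0.908, 0.419]]
force: [-1.1, -0.9, -1.0]
opening: 0.541
```

```bash
python3 d.py; python3 chk.py .528 -.15
```

```text
t 14.7833 local [] [ 0.50418931 -0.18851966  0.0089345 ]
local now [-130.6  -27.3    8.9] z az 16.04 x az -73.92
top stop [ 0.6196 -0.1272] 15.93 395 ins local mm lo..top [[-95.9, 2.8], [-97.3, 3.1], [-95.1, 2.0], [-95.7, 3.9]]
side stop [ 0.6246 -0.126 ] 16.1 528 ins local mm lo..top [[-95.4, 6.3], [-95.3, 6.8], [-95.4, 6.4], [-97.7, 2.7]]
```

send_rows(
  moves="47 0 1.5 3.2 0;47 0 1.5 3.2 0;47 0 1.5 3.2 0;47 0 1.5 3.2 0;47 0 1.5 3.2 0;47 0 1.5 3.2 0;47 0 1.5 3.2 0;47 0 1.5 3.2 0;47 0 1.5 3.2 0;47 0 1.5 3.2 0;47 0 1.5 3.2 0;47 0 1.5 3.2 0;47 0 1.5 3.2 0;47 0 1.5 3.2 0;47 0 1.5 3.2 0;47 0 1.5 3.2 0;47 0 1.5 3.2 0;47 0 1.5 3.2 0;47 0 1.5 3.2 0;47 0 0 0 0",
)

```text
time_s: 16.55
position: [0.5688, -0.17, 0.0084]
tcp_rot: [[0.277, 0.402, 0.873], [-0.961, 0.117, 0.251], [-0.001, -0.908, 0.419]]
force: [-2.3, -1.3, 1.7]
opening: 0.542
```

```bash
python3 d.py; python3 chk.py .592 -.133
```

```text
t 16.55 local [] [ 0.56879002 -0.16996356  0.00841902]
local now [-63.3 -27.4   8.4] z az 16.03 x az -73.93
top stop [ 0.6194 -0.1275] 15.76 391 ins local mm lo..top [[-28.7, 2.9], [-28.4, 3.0], [-28.8, 2.0], [-28.4, 4.2]]
side stop [ 0.6237 -0.1252] 15.62 252 ins local mm lo..top [[-28.4, 4.7], [-27.6, 5.0], [-27.6, 4.9], [-30.1, 0.5]]
```

send_rows(
  moves="47 0.5 1.5 3.2 0;47 0.5 1.5 3.2 0;47 0.5 1.5 3.2 0;47 0.5 1.5 3.2 0;47 0 1.5 3.2 0;47 0 1.5 3.2 0;47 0 0.9 1.8 0;47 0 0.4 0.9 0;47 0 0 0 0",
)

```text
time_s: 17.4
position: [0.5922, -0.1655, 0.0081]
tcp_rot: [[0.276, 0.402, 0.873], [-0.961, 0.117, 0.251], [-0.001, -0.908, 0.418]]
force: [-3.4, -1.8, 1.8]
opening: 0.537
```

```bash
python3 d.py; python3 chk.py .617 -.127
```

```text
t 17.4 local [] [ 0.59217617 -0.16547087  0.00811909]
local now [-39.6 -29.6   8.1] z az 16.01 x az -73.96
top stop [ 0.6182 -0.1294] 15.22 316 ins local mm lo..top [[9.6, 8.3], [-3.1, 4.1], [-1.9, 3.7], [-3.7, 5.5]]
side stop [ 0.6234 -0.1256] 16.72 124 ins local mm lo..top [[-2.6, 4.3], [-3.4, 5.6], [-3.6, 5.2], [-6.5, 0.7]]
```

send_rows(
  moves="47 0 0.4 0.8 0;47 0 0.4 0.8 0;47 0 0.4 0.8 0;47 0 0.4 0.8 0;47 0 0 0 0",
)

```text
time_s: 17.92
position: [0.5949, -0.1645, 0.008]
tcp_rot: [[0.276, 0.401, 0.873], [-0.961, 0.117, 0.25], [-0.002, -0.909, 0.418]]
force: [-4.8, -2.1, 3.9]
opening: 0.541
```

```bash
sed -i 's/^    co,si=/    p=np.array([.6201 if n=="top" else .6243,-.126,np.radians(16.12)])\n    co,si=/' chk.py; python3 d.py; python3 chk.py .62 -.127
```

```text
t 17.9167 local [] [ 0.59493087 -0.16446118  0.00800936]
local now [-36.7 -29.4   8. ] z az 16.0 x az -73.96
top stop [ 0.6201 -0.126 ] 16.12 299 ins local mm lo..top [[9.0, 4.8], [-2.9, 2.0], [-2.4, 0.9], [-3.8, 2.7]]
side stop [ 0.6243 -0.126 ] 16.12 112 ins local mm lo..top [[-0.4, 4.6], [-1.5, 6.2], [-1.6, 5.8], [-4.7, 1.0]]
```

send_rows(
  moves="47 0 0.4 0.8 0;47 0 0.4 0.8 0;47 0 0 0 0",
)

```text
time_s: 18.27
position: [0.5955, -0.1642, 0.0079]
tcp_rot: [[0.277, 0.4, 0.874], [-0.961, 0.116, 0.251], [-0.001, -0.909, 0.416]]
force: [-10.4, -4.3, 7.6]
opening: 0.542
```

send_rows(
  moves="47 0 0.4 0.8 0;47 0 0.4 0.8 0;47 0 0 0 0",
)

```text
time_s: 18.52
position: [0.5959, -0.1641, 0.0078]
tcp_rot: [[0.277, 0.398, 0.875], [-0.961, 0.115, 0.252], [-0.0, -0.91, 0.415]]
force: [-15.1, -5.8, 11.7]
opening: 0.537
```

```bash
python3 d.py; python3 chk.py .62 -.127
```

```text
t 18.5167 local [] [ 0.5958585  -0.16406231  0.00779563]
local now [-35.7 -29.3   7.8] z az 16.06 x az -73.93
top stop [ 0.6201 -0.126 ] 16.12 283 ins local mm lo..top [[8.3, 5.5], [-3.0, 1.8], [-2.2, 0.9], [-3.6, 2.5]]
side stop [ 0.6243 -0.126 ] 16.12 107 ins local mm lo..top [[0.2, 4.1], [-1.5, 5.9], [-1.5, 5.8], [-4.3, 1.2]]
```

send_rows(
  moves="47 0 -0.4 -0.8 0;47 0 -0.4 -0.8 0;47 0.7 0 0 0;47 0.7 0 0 0;47 0.7 0 0 0;47 0.7 0 0 0;47 0.7 0 0 0;47 0 0 0 0",
)

```text
time_s: 19.28
position: [0.5963, -0.166, 0.0075]
tcp_rot: [[0.278, 0.399, 0.874], [-0.961, 0.119, 0.251], [-0.004, -0.909, 0.416]]
force: [-6.5, -1.2, 3.2]
opening: 0.539
```

```bash
python3 d.py; python3 chk.py .62 -.127
```

```text
t 19.2833 local [] [ 0.59627207 -0.16599303  0.00745107]
local now [-35.8 -31.3   7.5] z az 16.01 x az -73.87
top stop [ 0.6201 -0.126 ] 16.12 300 ins local mm lo..top [[9.1, 5.4], [-2.5, 1.2], [-1.5, 0.6], [-3.0, 2.3]]
side stop [ 0.6243 -0.126 ] 16.12 105 ins local mm lo..top [[0.1, 3.9], [-1.0, 5.6], [-1.3, 5.3], [-3.8, 1.0]]
```

send_rows(
  moves="47 0.4 0.4 0.8 0;47 0.4 0.4 0.8 0;47 0.7 0 0 0;47 0.7 0 0 0;47 0.7 0 0 0;47 0.7 0 0 0;47 0 0 0 0",
)

```text
time_s: 19.97
position: [0.5993, -0.1693, 0.0074]
tcp_rot: [[0.277, 0.399, 0.874], [-0.961, 0.119, 0.251], [-0.004, -0.909, 0.417]]
force: [-5.2, -0.5, 3.1]
opening: 0.539
```

```bash
python3 d.py; python3 chk.py .62 -.127
```

```text
t 19.9667 local [] [ 0.59932261 -0.16931714  0.00739219]
local now [-33.8 -35.3   7.4] z az 16.0 x az -73.9
top stop [ 0.6201 -0.126 ] 16.12 294 ins local mm lo..top [[8.2, 5.6], [-1.4, -1.0], [-0.0, -1.0], [-1.6, 0.7]]
side stop [ 0.6243 -0.126 ] 16.12 100 ins local mm lo..top [[2.5, 2.3], [0.6, 4.1], [0.6, 3.7], [-2.2, -0.8]]
```

send_rows(
  moves="47 0.3 0.4 0.8 0;47 0.3 0.4 0.8 0;47 0.5 0 0 0;47 0.5 0 0 0;47 0 0 0 0",
)

```text
time_s: 20.48
position: [0.6004, -0.1699, 0.0072]
tcp_rot: [[0.278, 0.398, 0.874], [-0.96, 0.12, 0.251], [-0.005, -0.91, 0.415]]
force: [-9.3, -1.4, 5.9]
opening: 0.539
```

```bash
python3 d.py; python3 chk.py .62 -.127
```

```text
t 20.4833 local [] [ 0.60042253 -0.16986379  0.00722494]
local now [-32.9 -36.1   7.2] z az 16.04 x az -73.84
top stop [ 0.6201 -0.126 ] 16.12 293 ins local mm lo..top [[8.1, 5.1], [-1.6, -1.3], [0.3, -1.4], [-1.2, 0.6]]
side stop [ 0.6243 -0.126 ] 16.12 98 ins local mm lo..top [[2.6, 1.5], [0.8, 3.5], [0.9, 3.3], [-1.9, -1.0]]
```

send_rows(
  moves="47 0.3 0.4 0.8 0;47 0.3 0.4 0.8 0;47 0.5 0 0 0;47 0.5 0 0 0;47 0 0 0 0",
)

```text
time_s: 21.0
position: [0.6009, -0.1701, 0.0069]
tcp_rot: [[0.28, 0.396, 0.875], [-0.96, 0.121, 0.252], [-0.006, -0.91, 0.414]]
force: [-14.7, -1.6, 8.4]
opening: 0.54
```

```bash
python3 d.py; python3 chk.py .62 -.127
```

```text
t 21.0 local [] [ 0.60093173 -0.17005996  0.00686461]
local now [-32.5 -36.5   6.9] z az 16.08 x az -73.76
top stop [ 0.6201 -0.126 ] 16.12 292 ins local mm lo..top [[9.0, 4.6], [-3.3, -1.9], [0.4, -1.3], [-1.0, 0.6]]
side stop [ 0.6243 -0.126 ] 16.12 96 ins local mm lo..top [[2.0, 2.1], [0.8, 3.4], [0.8, 3.4], [-2.1, -0.9]]
```

send_rows(
  moves="47 0 -0.8 -1.6 0;47 0 -1.2 -2.5 0;47 0 -2.5 -5 0;47 0 -5 -10 0;47 0 -6 -10 0;47 0 -15 0 0;47 0 -30 0 0;47 0 -35 0 0;47 0 -35 0 0;47 0 -35 0 0;47 0 -35 0 0;47 0 -35 0 0;47 0 -35 0 0;47 0 -35 0 0;47 0 0 0 0",
)

```text
time_s: 22.35
position: [0.4583, -0.2186, 0.2794]
tcp_rot: [[0.274, 0.409, 0.87], [-0.962, 0.107, 0.253], [0.01, -0.906, 0.423]]
force: [0.5, 0.1, 0.4]
opening: 0.54
```

```bash
python3 d.py; python3 - <<'E'
from h import *
from stopfit import fit
from scipy.optimize import least_squares
for n in("top","side"):
    c=capture(n);W=pts(c); p,k,r=fit(W,[.622,-.126,.282]);print(n,p[:2],np.degrees(p[2]),k)
    co,si=np.cos(p[2]),np.sin(p[2])
    im=c["image"];m=proj(c,[[.62,-.127,.05]])[0].astype(int)
    globals()[n]=cv2.resize(im[m[1]-45:m[1]+45,m[0]-60:m[0]+40],(400,360),interpolation=2)
cv2.imwrite("pics/p2.png",np.hstack([top,side]))
E
python3 chk.py .621 -.127
```

```text
t 22.35 local [] [ 0.45825578 -0.21856368  0.27936288]
local now [-183.   -43.4  279.4] z az 16.19 x az -74.08
top [ 0.61807944 -0.12904658] 15.297689903384532 359
side [ 0.62333528 -0.12584658] 15.938748131940281 542
top stop [ 0.6201 -0.126 ] 16.12 358 ins local mm lo..top [[9.1, 4.5], [-0.2, -0.6], [0.4, -1.3], [-1.0, 0.6]]
side stop [ 0.6243 -0.126 ] 16.12 540 ins local mm lo..top [[1.9, 1.7], [1.3, 3.8], [0.8, 3.1], [-2.1, -1.3]]
```

View pics/p2.png

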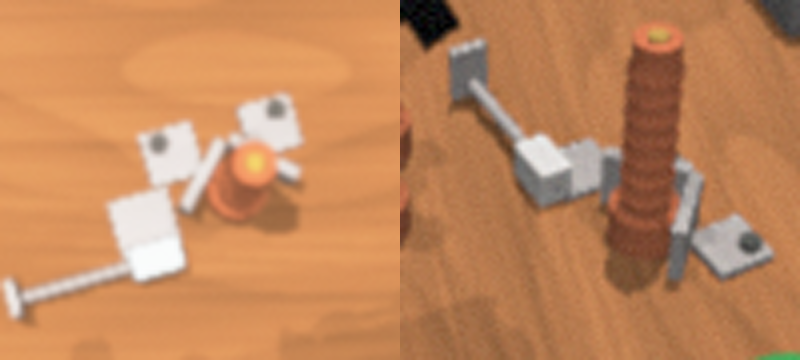

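```bash
cat > sim2.py <<'E'
from sim import *
from rig import read_state
st=read_state();j=np.radians(st["joint_positions"]);R=fk(j)[1]
def pol(r,b,z):return np.array([r*np.cos(np.radians(b)),r*np.sin(np.radians(b)),z])
j=run([pol(.6,0,.32),pol(.5,30,.32)],R,j,12,12)
for zz,wr in((.32,.2),(.32,1.),(.5,.2)):
    q=run([pol(.5,30,zz)],R,j,6,6)
    x,Rc=fk(q)
    for i in range(14):
        d=-np.array([np.cos(np.radians(16)),np.sin(np.radians(16)),0])*.03
        T=x+d
        f=lambda j:np.r_[fk(j)[0]-T,wr*(fk(j)[1].inv()*Rc).as_rotvec()]
        q=least_squares(f,np.clip(q,lim[0]+1e-4,lim[1]-1e-4),bounds=lim).x
        x,Rc=fk(q);a=Rc.as_matrix()[:,2]
        if i%2: print(zz,wr,np.round(x,3),np.round(np.degrees(q),1),"tilt",np.round(np.degrees(np.arccos(-a[2])),1),"az",np.round(np.degrees(np.arctan2(a[1],a[0]))))
E
python3 sim2.py
```

```text
[0.6  0.   0.32] [-17.9  13.8  97.6  18.1  49.3  46.6] err 0.0 dj 3.4
[0.433 0.25  0.32 ] [ 17.5   4.5 109.5  -0.7  41.3  91.8] err 0.0 dj 5.3
[0.433 0.25  0.32 ] [ 17.5   4.5 109.5  -0.7  41.3  91.8] err 0.0 dj 0.0
0.32 0.2 [0.375 0.233 0.32 ] [ 17.7  -1.1 115.5  -0.9  40.9  92.3] tilt 24.7 az 16.0
0.32 0.2 [0.318 0.217 0.32 ] [ 18.2  -7.3 120.8  -1.1  41.8  92.8] tilt 24.7 az 16.0
0.32 0.2 [0.26 0.2  0.32] [ 18.9 -14.1 125.3  -1.5  44.2  93.8] tilt 24.7 az 16.0
0.32 0.2 [0.202 0.184 0.32 ] [ 20.3 -21.7 128.8  -2.2  48.3  95.4] tilt 24.7 az 16.0
0.32 0.2 [0.145 0.167 0.32 ] [ 24.2 -29.5 130.9  -4.   54.2  99.8] tilt 24.7 az 16.0
0.32 0.2 [0.087 0.151 0.32 ] [ 40.9 -33.7 131.6 -11.6  59.9 118.8] tilt 24.7 az 16.0
0.32 0.2 [0.029 0.134 0.32 ] [ 80.1 -28.3 130.7 -23.8  67.9 161.3] tilt 24.7 az 16.0
[0.433 0.25  0.32 ] [ 17.5   4.5 109.5  -0.7  41.3  91.8] err 0.0 dj 0.0
0.32 1.0 [0.375 0.233 0.32 ] [ 17.7  -1.1 115.5  -0.9  40.9  92.3] tilt 24.7 az 16.0
0.32 1.0 [0.318 0.217 0.32 ] [ 18.2  -7.3 120.8  -1.1  41.8  92.8] tilt 24.7 az 16.0
0.32 1.0 [0.26 0.2  0.32] [ 18.9 -14.1 125.3  -1.
[... 324 characters left out ...]
-28.3 130.7 -23.8  67.9 161.3] tilt 24.7 az 16.0
[0.433 0.25  0.5  ] [17.5 -4.  89.7 -0.5 69.6 91.5] err 0.0 dj 4.4
0.5 0.2 [0.375 0.233 0.5  ] [ 17.7 -10.   94.6  -0.6  70.7  91.8] tilt 24.7 az 16.0
0.5 0.2 [0.318 0.217 0.5  ] [ 18.2 -16.1  98.7  -0.8  72.8  92.2] tilt 24.7 az 16.0
0.5 0.2 [0.26 0.2  0.5 ] [ 18.9 -22.5 102.   -1.1  75.8  92.9] tilt 24.7 az 16.0
0.5 0.2 [0.202 0.184 0.5  ] [ 20.3 -28.8 104.4  -1.7  79.8  94.3] tilt 24.7 az 16.0
0.5 0.2 [0.145 0.167 0.5  ] [ 24.2 -34.8 105.8  -3.3  84.5  97.8] tilt 24.7 az 16.0
0.5 0.2 [0.087 0.151 0.5  ] [ 40.9 -37.7 106.2 -10.   88.8 113.1] tilt 24.7 az 16.0
0.5 0.2 [0.029 0.134 0.5  ] [ 80.1 -33.9 105.6 -22.1  96.2 149.3] tilt 24.7 az 16.0
```

```bash
cat > sim3.py <<'E'
from sim import *
from sim2 import pol
E
sed -i '/^j=run/,$d' sim2.py
cat >> sim3.py <<'E'
from rig import read_state
st=read_state();j0=np.radians(st["joint_positions"]);R=fk(j0)[1]
j0=run([pol(.6,0,.32)],R,j0,12,13)
for b in(28,35,45):
  for Rr in(.46,.40):
    for wr in(.1,.5):
        q=run([pol(Rr,b,.32)],R,j0,12,13);x,Rc=fk(q)
        for i in range(22):
            T=x+[0,0,-.02 if x[2]>.05 else 0]
            if x[2]<=.05: break
            f=lambda j:np.r_[fk(j)[0]-T,wr*(fk(j)[1].inv()*Rc).as_rotvec()]
            q=least_squares(f,np.clip(q,lim[0]+1e-4,lim[1]-1e-4),bounds=lim).x
            x,Rc=fk(q)
        a=Rc.as_matrix()[:,2]
        print(b,Rr,wr,np.round(x,3),np.round(np.degrees(q),1),"tilt",np.round(np.degrees(np.arccos(-a[2])),1),"az",np.round(np.degrees(np.arctan2(a[1],a[0]))))
E
python3 sim3.py
```

```text
28 0.46 0.1 [0.406 0.216 0.04 ] [ 13.1  40.9 132.9 175.6  18.5 -88.5] tilt 24.7 az 16.0
28 0.46 0.5 [0.406 0.216 0.04 ] [ 13.1  40.9 132.9 175.6  18.5 -88.5] tilt 24.7 az 16.0
28 0.4 0.1 [0.354 0.189 0.04 ] [ 10.9  42.1 140.  176.9  24.2 -91.8] tilt 22.1 az 14.0
28 0.4 0.5 [0.363 0.194 0.043] [ 10.9  42.4 140.  175.5  26.3 -90.6] tilt 23.9 az 16.0
35 0.46 0.1 [0.378 0.265 0.042] [ 21.7  37.2 125.9 -68.3   1.  163.6] tilt 16.6 az 18.0
35 0.46 0.5 [0.402 0.277 0.045] [ 22.4  37.4 123.5 -67.6   1.5 163.6] tilt 18.6 az 18.0
35 0.4 0.1 [0.33  0.231 0.044] [ 19.   36.1 131.5 -70.8   0.  163.6] tilt 12.4 az 19.0
35 0.4 0.5 [0.366 0.251 0.041] [ 20.3  37.1 127.6 -69.6   0.4 163.6] tilt 15.2 az 19.0
45 0.46 0.1 [0.327 0.326 0.042] [ 33.9  37.1 124.6 -57.1   5.  163.6] tilt 16.1 az 19.0
45 0.46 0.5 [0.349 0.34  0.046] [ 34.2  37.2 122.2 -56.9   5.8 163.6] tilt 18.1 az 18.0
45 0.4 0.1 [0.285 0.284 0.044] [ 30.9  36.  130.6 -59.7   2.8 163.6] tilt 12.2 az 19.0
45 0.4 0.5 [0.319 0.306 0.041] [ 31.5  37.  126.8 -59.3   3.6 163.6] tilt 14.7 az 19.0
```

```bash
cat > dw.py <<'E'
import sys,numpy as np
from rig import read_state
s=read_state();R=np.array(s["tcp_rot"]);x=np.array(s["position"]);a=R[:,1]
print("t",round(s["time_s"],2),np.round(x,3),"j",np.round(s["joint_positions"],1),"tilt",np.round(np.degrees(np.arccos(-a[2])),1),"az",np.round(np.degrees(np.arctan2(a[1],a[0]))),"zaz",np.round(np.degrees(np.arctan2(R[1,2],R[0,2])),1),"xaz",np.round(np.degrees(np.arctan2(R[1,0],R[0,0])),1),"F",np.round(s["force"],1))
for w in sys.argv[1:]:
    w=np.array([float(v) for v in w.split(",")]);d=R.T@(w-x)*1000;print(w,np.round(d,1),round(np.linalg.norm(d)));x=w
E
python3 dw.py .6,0,.32 .34,.285,.30 .34,.285,.06
```

```text
t 22.55 [ 0.457 -0.215  0.272] j [-52.3  12.3 108.5  29.   53.4   5.4] tilt 24.7 az 16.0 zaz 16.0 xaz -74.0 F [-0.1 -0.3  0. ]
[0.6  0.   0.32] [-167.1   39.4  198.6] 263
[0.34  0.285 0.3  ] [-345.7  -52.4 -164.3] 386
[0.34  0.285 0.06 ] [   0.7  218.1 -100.2] 240
```

send_rows(
  moves="0 -21 5 25 0;0 -21 5 25 0;0 -21 5 25 0;0 -21 5 25 0;0 -21 5 25 0;0 -21 5 25 0;0 -21 5 25 0;0 -21 5 25 0;0 -29 -4.4 -13.7 0;0 -29 -4.4 -13.7 0;0 -29 -4.4 -13.7 0;0 -29 -4.4 -13.7 0;0 -29 -4.4 -13.7 0;0 -29 -4.4 -13.7 0;0 -29 -4.4 -13.7 0;0 -29 -4.4 -13.7 0;0 -29 -4.4 -13.7 0;0 -29 -4.4 -13.7 0;0 -29 -4.4 -13.7 0;0 -29 -4.4 -13.7 0",
)

```text
time_s: 24.22
position: [0.3381, 0.289, 0.2983]
tcp_rot: [[0.277, 0.398, 0.875], [-0.961, 0.116, 0.252], [-0.001, -0.91, 0.414]]
force: [-0.0, 0.9, 0.5]
opening: 0.006
```

```bash
python3 dw.py .34,.285,.30 .34,.285,.06
```

```text
t 24.22 [0.338 0.289 0.298] j [ 30.1   2.2 115.9  -9.2  38.4 110. ] tilt 24.5 az 16.0 zaz 16.0 xaz -73.9 F [-0.   0.9  0.5]
[0.34  0.285 0.3  ] [ 4.4 -1.2  1.3] 5
[0.34  0.285 0.06 ] [  0.3 218.5 -99.4] 240
```

Now descend to about z = 0.1 and look at how the joint limits change the tilt.

send_rows(
  moves="0 0 18 -8 0;0 0 18 -8 0;0 0 18 -8 0;0 0 18 -8 0;0 0 18 -8 0;0 0 18 -8 0;0 0 18 -8 0;0 0 18 -8 0;0 0 18 -8 0;0 0 18 -8 0",
)

```text
time_s: 25.05
position: [0.3453, 0.2882, 0.1257]
tcp_rot: [[0.282, 0.392, 0.876], [-0.96, 0.108, 0.26], [0.008, -0.914, 0.407]]
force: [0.9, -2.7, 1.3]
opening: 0.008
```

```bash
python3 dw.py .34,.285,.06 .28,.25,.06
```

```text
t 25.05 [0.345 0.288 0.126] j [ 29.5  25.2 128.4 -61.9   6.5 163.6] tilt 24.0 az 15.0 zaz 16.5 xaz -73.6 F [ 0.9 -2.7  1.3]
[0.34  0.285 0.06 ] [  1.1  57.6 -32.2] 66
[0.28 0.25 0.06] [ 16.7 -27.3 -61.7] 69
```

send_rows(
  moves="0 0 6 -15 0;0 0 6 -15 0;0 0 6 -15 0;0 0 6 -15 0;0 0 0 0 0",
)

```text
time_s: 25.47
position: [0.3151, 0.2824, 0.1161]
tcp_rot: [[0.277, 0.351, 0.895], [-0.961, 0.101, 0.258], [-0.0, -0.931, 0.365]]
force: [-0.1, 0.2, 0.0]
opening: 0.009
```

```bash
python3 dw.py .30,.26,.06
```

```text
t 25.47 [0.315 0.282 0.116] j [ 30.5  25.5 130.7 -60.2   6.  163.6] tilt 21.4 az 16.0 zaz 16.1 xaz -73.9 F [-0.1  0.2  0. ]
[0.3  0.26 0.06] [ 17.3  44.7 -39.8] 62
```

send_rows(
  moves="0 0 10 -15 0;0 0 10 -15 0;0 0 10 -15 0;0 0 10 -15 0;0 0 10 -15 0;0 0 0 0 0",
)

```text
time_s: 25.97
position: [0.2853, 0.2816, 0.0929]
tcp_rot: [[0.284, 0.286, 0.915], [-0.959, 0.088, 0.27], [-0.003, -0.954, 0.299]]
force: [-0.1, -0.3, -0.2]
opening: 0.005
```

```bash
python3 dw.py .30,.26,.06
```

```text
t 25.97 [0.285 0.282 0.093] j [ 32.   28.4 132.1 -58.7   5.2 163.5] tilt 17.4 az 17.0 zaz 16.4 xaz -73.5 F [-0.1 -0.3 -0.2]
[0.3  0.26 0.06] [25.  33.7 -2.2] 42
```

send_rows(
  moves="0 0 7 -15 0;0 0 7 -15 0;0 0 7 -15 0;0 0 7 -15 0;0 0 0 0 0",
)

```text
time_s: 26.38
position: [0.2514, 0.2791, 0.0843]
tcp_rot: [[0.287, 0.242, 0.927], [-0.958, 0.076, 0.277], [-0.004, -0.967, 0.253]]
force: [0.1, -0.3, 0.1]
opening: 0.004
```

```bash
python3 dw.py .30,.26,.06
```

```text
t 26.38 [0.251 0.279 0.084] j [ 34.4  29.2 134.  -56.5   5.1 163.5] tilt 14.7 az 18.0 zaz 16.6 xaz -73.3 F [ 0.1 -0.3  0.1]
[0.3  0.26 0.06] [32.4 33.8 33.6] 58
```

send_rows(
  moves="0 0 11 -12 0;0 0 11 -12 0;0 0 11 -12 0;0 0 11 -12 0;0 0 0 0 0",
)

```text
time_s: 26.8
position: [0.2332, 0.2844, 0.0656]
tcp_rot: [[0.289, 0.196, 0.937], [-0.957, 0.063, 0.282], [-0.004, -0.979, 0.206]]
force: [-1.0, -0.3, 0.1]
opening: 0.005
```

```bash
python3 dw.py .30,.26,.06
```

```text
t 26.8 [0.233 0.284 0.066] j [ 36.3  32.1 133.9 -54.5   4.6 163.5] tilt 11.9 az 18.0 zaz 16.8 xaz -73.2 F [-1.  -0.3  0.1]
[0.3  0.26 0.06] [42.8 17.  54.5] 71
```

send_rows(
  moves="0 0 8 -12 0;0 0 8 -12 0;0 0 8 -12 0;0 0 8 -12 0;0 0 0 0 0",
)

```text
time_s: 27.22
position: [0.2058, 0.2867, 0.0553]
tcp_rot: [[0.291, 0.157, 0.944], [-0.957, 0.05, 0.287], [-0.002, -0.986, 0.165]]
force: [0.1, 0.1, -0.5]
opening: 0.006
```

```bash
python3 dw.py .30,.26,.06; python3 d.py -24,260,250 -24,260,30 -24,222,30
```

```text
t 27.22 [0.206 0.287 0.055] j [ 39.1  33.7 134.7 -51.7   4.4 163.5] tilt 9.5 az 18.0 zaz 16.9 xaz -73.1 F [ 0.1  0.1 -0.5]
[0.3  0.26 0.06] [53.   8.8 82. ] 98
t 27.2167 local [] [0.20581883 0.28674814 0.05526004]
local now [-285.   512.2   55.3] z az 16.92 x az -73.06
-24,260,250 [0.527 0.117 0.25 ] tool [ 255.3 -150.1  286.2] norm 412
-24,260,30 [0.527 0.117 0.03 ] tool [  0.5 217.  -36.4] norm 220
-24,222,30 [0.537 0.081 0.03 ] tool [38.  -0.2 -0.5] norm 38
```

send_rows(
  moves="0 0 -33 8 0;0 0 -33 8 0;0 0 -33 8 0;0 0 -33 8 0;0 0 -33 8 0;0 0 -33 8 0;0 25.5 4.8 23.8 0;0 25.5 4.8 23.8 0;0 25.5 4.8 23.8 0;0 25.5 4.8 23.8 0;0 25.5 4.8 23.8 0;0 25.5 4.8 23.8 0;0 25.5 4.8 23.8 0;0 25.5 4.8 23.8 0;0 25.5 4.8 23.8 0;0 25.5 4.8 23.8 0;0 0 0 0 0",
)

```text
time_s: 28.63
position: [0.536, 0.1071, 0.2132]
tcp_rot: [[0.278, 0.197, 0.94], [-0.96, 0.028, 0.278], [0.029, -0.98, 0.197]]
force: [0.7, 0.1, 0.7]
opening: 0.004
```

```bash
python3 dw.py; python3 d.py -26,250,120 -26,250,30 -26,222,30; python3 - <<'E'
from h import *
from stopfit import fit
for n in("top","side"):
    c=capture(n);W=pts(c).reshape(-1,3)
    k=(W[:,2]>.035)&(W[:,2]<.056)&(W[:,0]>.5)&(W[:,0]<.58)&(W[:,1]>.02)&(W[:,1]<.09)
    d=W[k][:,:2]-([.6201,-.126] if n=="top" else [.6243,-.126]);a=np.radians(16.12)
    l=np.stack([d[:,0]*np.cos(a)+d[:,1]*np.sin(a),-d[:,0]*np.sin(a)+d[:,1]*np.cos(a)],1)*1000
    if len(l)>3:print(n,len(l),np.round(np.percentile(l,[5,50,95],axis=0),1).tolist())
E
```

```text
t 28.63 [0.536 0.107 0.213] j [ -1.5  20.8 102.6   2.7  45.2  70.5] tilt 11.5 az 8.0 zaz 16.5 xaz -73.8 F [0.7 0.1 0.7]
t 28.6333 local [] [0.53596232 0.107122   0.21320585]
local now [-17.8 247.9 213.2] z az 16.5 x az -73.83
-26,250,120 [0.527 0.107 0.12 ] tool [ -4.8  89.7 -26.4] norm 94
-26,250,30 [0.527 0.107 0.03 ] tool [ -2.6  88.2 -17.7] norm 90
-26,222,30 [0.535 0.08  0.03 ] tool [28.   0.8 -0.2] norm 28
top 6 [[-38.9, 199.4], [-32.3, 200.7], [-24.7, 201.8]]
side 53 [[-50.9, 192.6], [-37.6, 195.0], [-22.9, 200.3]]
```

send_rows(
  moves="0 -1 20 -5 0;0 -1 20 -5 0;0 -1 20 -5 0;0 -1 20 -5 0;0 -1 20 -5 0;0 -1 20 -5 0;0 -1 20 -5 0;0 -1 20 -5 0;0 0 22 -6 0;0 0 0 0 0",
)

```text
time_s: 29.57
position: [0.5123, 0.1116, 0.0213]
tcp_rot: [[0.284, 0.178, 0.942], [-0.959, 0.03, 0.283], [0.022, -0.983, 0.18]]
force: [0.4, 0.3, -0.0]
opening: -0.001
```

```bash
python3 dw.py; python3 d.py -28,225,27 -28,215,27 -28,129,27; python3 - <<'E'
from h import *
o=[]
for n in("top","side"):
    c=capture(n);im=c["image"];m=proj(c,[[.54,.0,.05]])[0].astype(int)
    o.append(cv2.resize(im[m[1]-65:m[1]+65,m[0]-75:m[0]+65],(400,372),interpolation=2))
cv2.imwrite("pics/p3.png",np.hstack(o))
E
```

```text
t 29.57 [0.512 0.112 0.021] j [ -1.1  40.3 112.8   6.7  16.8  66. ] tilt 10.4 az 10.0 zaz 16.7 xaz -73.5 F [ 0.4  0.3 -0. ]
t 29.5667 local [] [0.51231567 0.11162633 0.02133786]
local now [-39.3 258.8  21.3] z az 16.74 x az -73.49
-28,225,27 [0.533 0.082 0.027] tool [33.9 -2.9 11.8] norm 36
-28,215,27 [0.535 0.073 0.027] tool [10.   0.2 -0.1] norm 10
-28,129,27 [ 0.559 -0.01   0.027] tool [86.   1.8 -0.9] norm 86
```

View pics/p3.png

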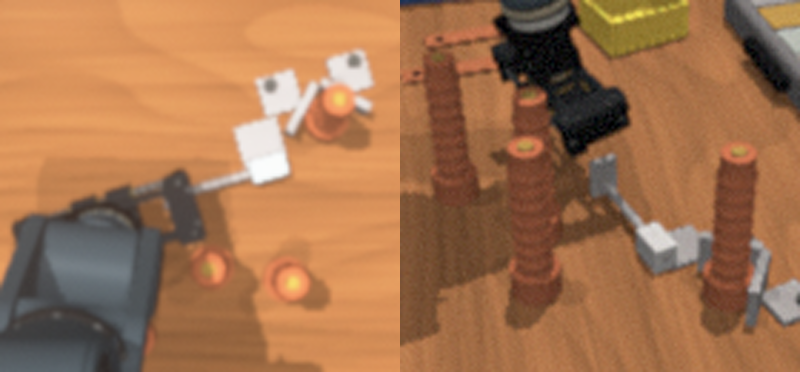

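send_rows(
  moves="0 0 0 7 0;0 0 -1.5 7 0;0 8 -1 0 0;0 8 0 0 0;0 8 0 0 0;0 6 0 0 0;0 3 0 0 0;0 3 0 0 0;0 3 0 0 0;0 0 0 0 0",
)

```text
time_s: 30.5
position: [0.5412, 0.0765, 0.0306]
tcp_rot: [[0.282, 0.188, 0.941], [-0.959, 0.03, 0.281], [0.025, -0.982, 0.189]]
force: [0.4, -0.2, -0.4]
opening: 0.006
```

```bash
python3 dw.py; python3 d.py -26,129,27
```

```text
t 30.5 [0.541 0.076 0.031] j [ -5.2  39.8 109.9   7.9  19.8  61.1] tilt 11.0 az 9.0 zaz 16.7 xaz -73.6 F [ 0.4 -0.2 -0.4]
t 30.5 local [] [0.54122566 0.07647188 0.03057276]
local now [-21.3 216.9  30.6] z az 16.65 x az -73.63
-26,129,27 [ 0.561 -0.009  0.027] tool [87.8  4.7 -6.1] norm 88
```

send_rows(
  moves="0 0 0.5 -3 0;0 4 0.2 -0.5 0;0 4 0.2 -0.2 0;0 4 0.2 -0.2 0;0 4 0.2 -0.2 0;0 4 0.2 -0.2 0;0 4 0.2 -0.2 0;0 4 0.2 -0.2 0;0 4 0.2 -0.2 0;0 4 0.2 -0.2 0;0 4 0.2 -0.2 0;0 0 0 0 0",
)

```text
time_s: 31.5
position: [0.5487, 0.0363, 0.0283]
tcp_rot: [[0.282, 0.19, 0.941], [-0.959, 0.029, 0.281], [0.026, -0.981, 0.19]]
force: [0.6, 0.3, -1.2]
opening: 0.001
```

```bash
python3 dw.py; python3 d.py -26,129,27; cat > tab.py <<'E'
from h import *
for n in("top","side"):
    c=capture(n);W=pts(c).reshape(-1,3);a=np.radians(16.12)
    d=W[:,:2]-([.6201,-.126] if n=="top" else [.6243,-.126])
    l=np.stack([d[:,0]*np.cos(a)+d[:,1]*np.sin(a),-d[:,0]*np.sin(a)+d[:,1]*np.cos(a)],1)*1000
    k=(W[:,2]>.036)&(W[:,2]<.054)&(l[:,0]>-60)&(l[:,0]<-12)&(l[:,1]>100)&(l[:,1]<215)
    im=c["image"].reshape(-1,3).mean(1);k&=im>90
    if k.sum()>3:print(n,k.sum(),np.round(np.percentile(l[k],[5,50,95],axis=0),1).tolist())
E
python3 tab.py; python3 chk.py .621 -.127
```

```text
t 31.5 [0.549 0.036 0.028] j [ -9.9  40.1 109.5  10.2  20.2  54.3] tilt 11.1 az 9.0 zaz 16.7 xaz -73.6 F [ 0.6  0.3 -1.2]
t 31.5 local [] [0.54868039 0.0363433  0.02834373]
local now [-25.3 176.3  28.3] z az 16.66 x az -73.63
-26,129,27 [ 0.561 -0.009  0.027] tool [47.3  2.4 -1.4] norm 47
side 9 [[-51.8, 158.9], [-49.6, 160.0], [-45.4, 166.3]]
top stop [ 0.6201 -0.126 ] 16.12 227 ins local mm lo..top [[9.2, 4.0], [-0.2, -0.8], [0.3, -1.4], [-1.1, 0.3]]
side stop [ 0.6243 -0.126 ] 16.12 449 ins local mm lo..top [[1.9, 1.8], [1.3, 3.6], [0.9, 3.4], [-1.7, -0.7]]
```

send_rows(
  moves="0 4 0.2 -0.1 0;0 4 0.2 -0.1 0;0 4 0.2 -0.1 0;0 4 0.2 -0.1 0;0 4 0.2 -0.1 0;0 4 0.2 -0.1 0;0 4 0.2 -0.1 0;0 4 0.2 -0.1 0;0 4 0.2 -0.1 0;0 4 0.2 -0.1 0;0 2 0 0 0;0 1 0 0 0;0 0 0 0 0",
)

```text
time_s: 32.78
position: [0.5596, -0.0045, 0.0271]
tcp_rot: [[0.282, 0.189, 0.941], [-0.959, 0.03, 0.282], [0.025, -0.982, 0.189]]
force: [-0.6, 0.6, 0.0]
opening: 0.005
```

```bash
python3 dw.py; python3 d.py -26,129,27; python3 tab.py
```

```text
t 32.78 [ 0.56  -0.004  0.027] j [-14.3  40.6 107.9  11.7  21.7  48.6] tilt 11.0 az 9.0 zaz 16.7 xaz -73.6 F [-0.6  0.6  0. ]
t 32.7833 local [] [ 0.55956921 -0.00448715  0.02711442]
local now [-26.2 134.1  27.1] z az 16.68 x az -73.6
-26,129,27 [ 0.561 -0.009  0.027] tool [5.1 0.3 0.1] norm 5
side 9 [[-52.1, 115.9], [-49.8, 117.0], [-47.2, 119.3]]
```

Slowly on to the end stop, watching the force.

send_rows(
  moves="0 1 0 0 0;0 1 0 0 0;0 1 0 0 0;0 1 0 0 0;0 0 0 0 0",
)

```text
time_s: 33.3
position: [0.5605, -0.008, 0.0272]
tcp_rot: [[0.283, 0.188, 0.941], [-0.959, 0.03, 0.282], [0.025, -0.982, 0.189]]
force: [0.1, 1.9, -1.8]
opening: 0.004
```

send_rows(
  moves="0 0.8 0 0 0;0 0.8 0 0 0;0 0 0 0 0",
)

```text
time_s: 33.55
position: [0.5609, -0.0096, 0.0272]
tcp_rot: [[0.283, 0.188, 0.941], [-0.959, 0.03, 0.282], [0.025, -0.982, 0.189]]
force: [0.2, 0.8, -0.3]
opening: 0.001
```

send_rows(
  moves="0 0.8 0 0 0;0 0.8 0 0 0;0 0 0 0 0",
)

```text
time_s: 33.8
position: [0.5614, -0.0111, 0.0273]
tcp_rot: [[0.283, 0.188, 0.941], [-0.959, 0.03, 0.282], [0.025, -0.982, 0.189]]
force: [-0.2, 1.0, -1.7]
opening: 0.004
```

send_rows(
  moves="0 0.8 0 0 0;0 0.8 0 0 0;0 0 0 0 0",
)

```text
time_s: 34.05
position: [0.5619, -0.0127, 0.0274]
tcp_rot: [[0.283, 0.188, 0.941], [-0.959, 0.03, 0.282], [0.025, -0.982, 0.189]]
force: [-0.6, 0.5, -0.2]
opening: 0.005
```

```bash
python3 d.py; python3 tab.py; python3 chk.py .621 -.127
```

```text
t 34.05 local [] [ 0.56192075 -0.01268802  0.02736313]
local now [-26.2 125.6  27.4] z az 16.69 x az -73.58
side 11 [[-52.3, 107.6], [-51.0, 109.1], [-46.8, 115.0]]
top stop [ 0.6201 -0.126 ] 16.12 188 ins local mm lo..top [[8.7, 4.8], [-0.2, -0.7], [0.4, -1.3], [-1.0, -0.1]]
side stop [ 0.6243 -0.126 ] 16.12 418 ins local mm lo..top [[2.1, 1.6], [1.1, 3.8], [1.0, 3.5], [-1.9, -0.8]]
```

send_rows(
  moves="0 0.8 0 0 0;0 0.8 0 0 0;0 0.8 0 0 0;0 0 0 0 0",
)

```text
time_s: 34.58
position: [0.5623, -0.0143, 0.0274]
tcp_rot: [[0.282, 0.188, 0.941], [-0.959, 0.031, 0.282], [0.024, -0.982, 0.189]]
force: [-0.6, 4.4, 0.2]
opening: 0.005
```

send_rows(
  moves="0 0.8 0 0 0;0 0.8 0 0 0;0 0.8 0 0 0;0 0 0 0 0",
)

```text
time_s: 34.92
position: [0.5622, -0.0145, 0.0273]
tcp_rot: [[0.283, 0.186, 0.941], [-0.959, 0.033, 0.281], [0.021, -0.982, 0.187]]
force: [1.1, 12.4, 1.1]
opening: 0.007
```

```bash
python3 d.py; python3 tab.py; python3 - <<'E'
from h import *
o=[]
for n in("top","side"):
    c=capture(n);im=c["image"];m=proj(c,[[.58,-.06,.05]])[0].astype(int)
    o.append(cv2.resize(im[m[1]-50:m[1]+50,m[0]-50:m[0]+50],(400,400),interpolation=2))
cv2.imwrite("pics/p4.png",np.hstack(o))
E
```

```text
t 34.9167 local [] [ 0.56215042 -0.01453093  0.02733238]
local now [-26.5 123.7  27.3] z az 16.64 x az -73.58
side 8 [[-51.2, 106.6], [-49.0, 107.7], [-46.4, 111.1]]
```

View pics/p4.png

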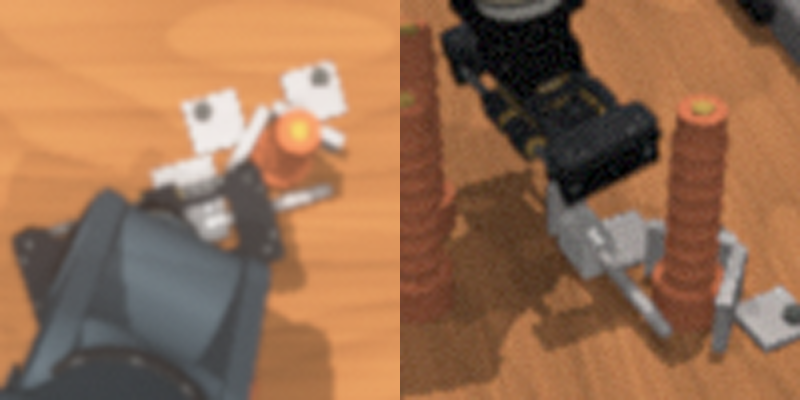

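send_rows(
  moves="0 -1.5 0 0 0;0 -3 0 0 0;0 -5 0 0 0;0 -6 0 0 0;0 0 -15 4 0;0 0 -25 6 0;0 0 -30 7 0;0 0 -30 7 0;0 0 -30 7 0;0 0 -30 7 0;0 0 -30 7 0;0 -20 -25 0 0;0 -25 -20 0 0;0 -30 0 0 0;0 -30 0 0 0;0 -30 0 0 0;0 -30 0 0 0;0 0 0 0 0;0 0 0 0 0",
)

```text
time_s: 36.7
position: [0.5096, 0.1628, 0.2622]
tcp_rot: [[0.286, 0.189, 0.94], [-0.958, 0.03, 0.285], [0.026, -0.982, 0.189]]
force: [0.5, 0.1, -0.1]
opening: 0.005
```

```bash
python3 dw.py; python3 tab.py; python3 - <<'E'
from h import *
from stopfit import fit
o=[]
for n in("top","side"):
    c=capture(n);W=pts(c)
    for b in(.08,.085,.09): 
        p,k,r=fit(W,[.622,-.126,.282],b);print(n,b,np.round(p,4),k,round(r*1000,2))
    for q in("short_insulator_1","screwdriver","busbar_1"):
        for m in masks_of(c,q):
            Q=W[m["region"]];print(q,round(m["p"],2),np.round(np.nanmedian(Q,axis=0),3))
    im=c["image"];m=proj(c,[[.55,-.05,.05]])[0].astype(int)
    o.append(cv2.resize(im[m[1]-75:m[1]+75,m[0]-75:m[0]+75],(400,400),interpolation=2))
cv2.imwrite("pics/p5.png",np.hstack(o))
E
python3 chk.py .621 -.127 .09
```

```text
t 36.7 [0.51  0.163 0.262] j [  5.3  16.2 100.2   0.9  52.5  78.1] tilt 11.0 az 9.0 zaz 16.9 xaz -73.4 F [ 0.5  0.1 -0.1]
top 25 [[-50.6, 106.7], [-37.8, 110.1], [-23.8, 113.6]]
side 43 [[-48.8, 106.6], [-35.3, 108.2], [-22.0, 113.0]]
top 0.08 [ 0.6193 -0.13    0.2825] 353 1.57
top 0.085 [ 0.6189 -0.1292  0.2682] 354 1.34
top 0.09 [ 0.6187 -0.129   0.2662] 354 1.33
short_insulator_1 0.77 [ 0.55  -0.306  0.056]
short_insulator_1 0.52 [ 0.574 -0.102  0.023]
short_insulator_1 0.47 [ 0.68  -0.354  0.053]
screwdriver 0.52 [ 0.358 -0.383  0.023]
busbar_1 0.81 [0.445 0.445 0.006]
busbar_1 0.61 [0.519 0.365 0.006]
side 0.08 [ 0.6221 -0.124   0.2676] 524 1.25
side 0.085 [ 0.6245 -0.1265  0.2931] 558 1.2
side 0.09 [ 0.623  -0.125   0.2766] 567 0.82
short_insulator_1 0.84 [ 0.688 -0.374  0.058]
short_insulator_1 0.57 [ 0.553 -0.327  0.04 ]
screwdriver 0.57 [ 0.364 -0.39   0.021]
busbar_1 0.7 [0.447 0.441 0.005]
busbar_1 0.67 [0.464 0.357 0.005]
top stop [ 0.6201 -0.126 ] 16.12 353 ins local mm lo..top [[8.9, 4.8], [-0.2, -0.7], [0.4, -1.2], [-1.1, 0.6]]
side stop [ 0.6243 -0.126 ] 16.12 573 ins local mm lo..top [[2.3, 1.7], [1.2, 3.6], [0.7, 3.4], [-1.7, -1.2]]
```

View pics/p5.png

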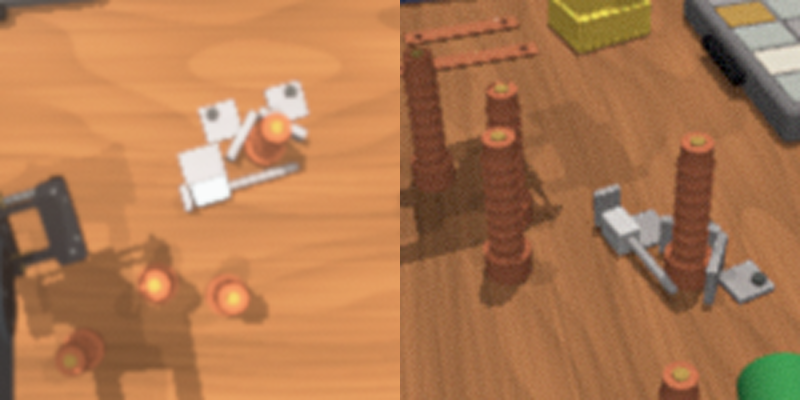

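```bash
python3 -c "
from rig import *
print(hand_in())"
```

```text
the job is handed in; nothing more can be done
None
```

The tall insulator stands upright in the V-stop and the bolt is pushed fully in across its front. I handed the job in at about 36.7 s of the 64 s; no verdict was reported.

**How it was done:** With the tool pointing straight down, the gripper body would have hit the insulator's shank before a finger reached the foot. I got about 25° of tilt by driving the arm to its outer reach limit. I then pushed the insulator about 170 mm with one finger, low on its foot, and nudged it sideways off the left wall until it stopped against both faces. Then I took the tilt back to about 11° to stay clear of the look-alikes and pushed the bolt by its tab to the end stop. The hand was then raised clear with nothing touching.

**Last checks:**
- **Insulator:** it measures within about 2 mm of the seat in most fits, upright and unchanged by the bolt push. The side camera's sideways fit reads about 3.5 mm off. I took that as its bias, because it showed the same offset before the insulator reached the stop.
- **Bolt:** the tab moved about 90 mm in the top camera. The force rose to about 12 N at the end stop, and the picture shows the bar across the mouth.
- **Forces:** the highest readings I saw were about 20 N in all on the insulator and 12 N on the bolt, read at the end of each move, so brief peaks between readings are not covered.
- **Other objects:** the short insulators measured within about 2 mm of their starting places, and the tall look-alikes stood undisturbed in the last picture. I had no starting measurement for the screwdriver and busbars. I did not measure the drill or the bin again at the end, but the arm never went near them.
- **One disagreement:** once the insulator was seated, the top camera's fit of the stop drifted about 3 mm because the insulator hid part of it. I used the fit from before for the final numbers.

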